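# Load, weigh and stage the candle tote

### The job

Stand every ivory LED pillar candle on the bench upright in the cells of the plywood tote, then take the spring hand scale from its stand, hook it under the tote's handle and lift until the whole tote hangs clear of the table by a centimetre or two, holding it still for a second or two so that the reading settles. Set the tote down, unhook the scale and hang it back on its stand, and stand the loaded tote wholly on the black outgoing mat, in the space that is free, without touching the goods already there or disturbing anything else on the bench.

Things in the scene. Friction and masses are not known exactly. Their poses are not given: they have to be found in the camera images.
- tote: loose plywood tote, 144 mm (x) by 176 mm (y), about 0.36 kg. Origin: centre of its underside, z up. A board at x = 0 (along y) and two cross boards at y = -18.5 and +18.5 mm make four square candle cells, 61 mm wide or more, centred on x = +-35, y = +-50.5 mm, floor 8 mm above the underside, and a narrow empty compartment between the +y and -y pairs. End walls: see tote_handle
- tote_handle (a point): middle of the tote's handle, on its axis: a wooden dowel 14 mm thick, 164 mm long, along the tote's y at x = 0, axis 118 mm above the tote's underside, between two end uprights (36 mm wide in x, 6 mm thick, outer faces at |y| = 88 mm, 128 mm tall). The tote balances below it; axes as the tote's
- tote_foot0 (a point): bottom corner of the tote: tote x = 72, y = 88 mm, at its underside; outer walls 6 mm thick, their tops 62 mm above the underside
- tote_foot1 (a point): bottom corner of the tote: tote x = 72, y = -88 mm, at its underside; floor 8 mm thick
- tote_foot2 (a point): bottom corner of the tote: tote x = -72, y = -88 mm, at its underside; inner boards 5 to 6 mm thick, their tops 60 mm above the underside
- tote_foot3 (a point): bottom corner of the tote: tote x = -72, y = 88 mm, at its underside
- candle0: ivory LED pillar candle, upright cylinder 50 mm in diameter, 100 mm tall (plus a small yellow flame tip, 12 mm, nothing solid), loose, about 0.10 kg, weighted by the batteries in its base. Origin: centre of its underside, z up. Two to four are present, the others absent
- candle1: ivory LED pillar candle, upright cylinder 50 mm in diameter, 100 mm tall (plus a small yellow flame tip, 12 mm, nothing solid), loose, about 0.10 kg, weighted by the batteries in its base. Origin: centre of its underside, z up. Two to four are present, the others absent
- candle2: ivory LED pillar candle, upright cylinder 50 mm in diameter, 100 mm tall (plus a small yellow flame tip, 12 mm, nothing solid), loose, about 0.10 kg, weighted by the batteries in its base. Origin: centre of its underside, z up. Two to four are present, the others absent
- candle3: ivory LED pillar candle, upright cylinder 50 mm in diameter, 100 mm tall (plus a small yellow flame tip, 12 mm, nothing solid), loose, about 0.10 kg, weighted by the batteries in its base. Origin: centre of its underside, z up. Two to four are present, the others absent
- scale: spring hand scale, loose, 0.18 kg, hanging on its stand at the start. Origin: centre of its handle block (black, 24 mm x by 74 mm y by 44 mm high), z up; best held 8 mm above the origin, fingers closing along x. Below it a grey tube, 26 mm in diameter, from 22 to 87 mm below the origin; below that a J hook of 6 mm wire in the scale's x-z plane, open towards +x (see hook_seat)
- hook_seat (a point): where the axis of a 14 mm bar lies when it hangs in the hook: 154 mm below the scale's origin with the spring relaxed, at x = y = 0. Wire: lowest point 13 mm below this, top of the free tip 16 mm above it at x = +21 mm, closed-side shank at x = -19 mm. A 14 mm bar passes over the tip into the hook while its axis is 24 to 38 mm above this point (best 31)
- scale_hook (a joint): how far the scale's hook is drawn down out of the tube, m: 0 unloaded to 0.045 at the stop; spring 280 N/m with 0.56 N preload (the loaded tote draws it about 15 to 30 mm)
- stand: the scale's steel bench stand, fixed. Origin: centre of the underside of its base plate (100 mm x by 120 mm y by 12 mm). A 14 mm square post at x = +36 mm, 176 mm tall, carries two level prongs (8 mm round, 36 mm gap, tops 170 mm high) pointing to -x, tips turned up 8 mm at x = -60 mm
- stand_rest (a point): where the scale's origin lies when it hangs on the stand (192 mm above the table): tube between the prongs, handle block resting on them, scale's x along the stand's x. The hook is thin across the gap, so the scale lifts straight up off the prongs and lowers straight back
- mat: the outgoing mat: black rubber sheet fixed on the table, 400 mm (its x) by 300 mm (its y), 4 mm thick. Origin: centre of its underside
- carton_near: cardboard carton, 130 mm (x) by 170 mm (y) by 100 mm high, on the half of the mat nearer the robot; only one of the two cartons is present. Origin: centre of its underside
- carton_far: the same carton on the farther half of the mat; only one of the two cartons is present. Origin: centre of its underside
- vase: terracotta vase on the mat, up to 64 mm in diameter, 105 mm tall. Origin: centre of its underside
- spool: ribbon spool on the mat, grey ribbon, 60 mm in diameter, 48 mm tall. Origin: centre of its underside
- rabbit: white ceramic rabbit, 68 mm in diameter, about 135 mm tall, a bystander. Origin: centre of its underside
- spool2: ribbon spool with blue-grey ribbon, 56 mm in diameter, 46 mm tall, a bystander. Origin: centre of its underside

How it is judged:
By the outcome, as a careful person would: the job done as asked, in the order asked, and still so for the second after the job is handed in, with the robot touching nothing.
Of candle0, candle1, candle2, candle3 only 2 to 4 are there at a start; the rules pass over those that are not, and their reading is None.
Of carton_near, carton_far only 1 to 1 are there at a start; the rules pass over those that are not, and their reading is None.
At some moment in a run one of candle0, candle1, candle2, candle3 may be knocked a few centimetres aside while the robot is not near it.
It also fails if it takes over 210 s, if anything falls off the work surface, if the arm or the gripper's body presses on something with over 40 N, if the wrist force passes 120 N, or if a joint passes its speed limit or range.

### The arm

A 6-joint arm with a two-finger parallel gripper is mounted at the origin on the work surface. World frame = base frame: x ahead of the robot, y to its left, z up, the work surface at z = 0. Lengths are in mm, angles in rad, forces in N, time in s.
With the tool pointing down it reaches from about 275 to 1000 mm from the base axis. Payload 8.4 kg.
Tool frame: the origin (TCP) lies at the very end of the fingers, on their centre line; the grasp point (between the pads) lies 19 mm behind it; z points along the fingers, y is the direction in which the jaws open and shut (so a half turn about z gives the same grasp; the last joint's range is limited). The gripper opens to 85 mm and grips with 20 to 120 N. Pads are 22 mm wide; open, the fingers measure 114 mm over their backs; the gripper's body (76 mm by 85 mm) begins 54 mm behind the grasp point. The pads swing forward as they close: fully open they stand 13 mm farther back than shut.
Start: joints at [1.337, 0.353, 1.633, -0, 1.155, -0.002], TCP at [143.579, 608.287, 231.281] pointing down, gripper open.
Joint ranges: [-2.63, 2.63], [-0.92, 2.1], [0.06, 2.66], [-1.3, 4.44], [0, 2.69], [-3.02, 3.02]. Speed limits (rad/s): [2.22, 2.22, 2.79, 3.14, 3.14, 3.14].

### API

Orientations are given as [roll, pitch, yaw] about the fixed x, y, z axes, in that order (R = Rz(yaw) Ry(pitch) Rx(roll)).
In Python, from rig import sense, grab_frame, get_calibration, sign_off, boxes_of, trace gives the robot as it stands.
- The arm moves only by the tool servo_tool, never from a script. Its argument "rows" is a list of rows, each a list of 3 entries, a list of its own where there are three numbers: the finger opening in mm, from 0 to 85.4, then the shift along the tool's x, y, z in mm, then the turn, a rotation vector about the tool's x, y, z in degrees. A call has 1 to 8 rows; each row shifts and turns the commanded pose from where the row before left it, along the tool's axes as they then stand; what a row does not reach is not made up. A row lasts 1/8 s, in which the tool goes at most 62.5 mm and 10.7 degrees, less where a joint would pass 70% of its speed; a pose out of reach is approached as far as the arm can. A call is refused whole if a number of a shift passes 62.5 or a number of a turn 10.7, either way. A call with a gripper value outside its range is refused whole. The fingers move at their own pace and stop on an object; "force" is the grip in N (left out, the last holds). Time passes only in rows, so rows that do not move let the fingers close. It gives the time, the measured TCP pose, the force and the opening at its end, in the units of the state.
- sense(): the state, without advancing time (a new reading comes with each control period).
- grab_frame(name): name is "scene" or "top" or "wrist"; returns the picture (384x512x3 uint8, blue, green, red); there is no depth.
- get_calibration(name): a dict with "intrinsics" (3x3 intrinsics, pixels), "world_to_cam" (4x4, takes a point from world to camera coordinates). Camera axes: x right, y down, z forward; pixel columns grow to the right and rows downward; lengths in mm; the calibration is good to about 2 mm. A picture is of the moment at which its call begins: read the wrist's pose just before it. get_calibration takes no time and is no camera call; for the wrist camera it gives the pose at the moment of the call.
- sign_off(): hands the job in, once; it reports no verdict.
Trained networks look in the newest picture that a camera, given by its name, has taken for a name from the list of things; names that differ only in an ending like _2 or _b are one class to them, and where a whole thing is asked for, a point or a joint stands for the part that bears it (a point fixed in the world has none). Each returns a list of dicts, best first, with "conf" (0 to 1); they miss things now and then, are a little off and sometimes report something else, mostly with a low value. They report only what shows in the picture. A call takes as long as a camera call.
- boxes_of(camera, thing): "centre" ([x, y, z] in mm, in the coordinates of the camera as it stood for that picture, good to about 4 mm: the middle of the surface that is visible of it).
- trace(camera, thing): "mask" (384x512 bool, what is visible of it).
The state is a dict: "clock": time; "qpos": joint angles; "qvel": joint speeds; "joint_efforts": joint torques, N m; "eef_pos": TCP position; "tcp_rot": TCP orientation; "contact_force": force on the tool from outside, world axes, zero at the start; "wrist_torque": the same for the moment, N m; "opening": opening from 0.0 (shut) to 1.0 (fully open).
Only numpy, scipy, OpenCV 4.12 (cv2) and the standard library are available. Lean on these libraries where they do the work, as an engineer would, in place of code of your own. Each camera call takes 0.05 s, during which the arm holds its last target. There are 200 camera calls.

## Working session

There is one attempt and no reset: what is moved stays moved. The work goes in short steps, Python scripts to look and compute and a tool call to move; the robot and the scene stay as the last step left them, time stands still between calls to the robot, and variables do not carry over. Pictures are saved under pics/ and viewed, about 12 in all and at most 16, crops included, and the job is handed in when it is done.

Besides the shell and the picture viewer there is one more tool, called after ">>>" as name(argument=value, ...) on one line, values as JSON. servo_tool: Moves the arm, as the interface text tells. Its arguments: {"type":"object","properties":{"rows":{"type":"array","items":{"type":"array"}},"force":{"type":"number"}},"required":["rows"]}

```bash
ls; mkdir -p pics; cat > h.py <<'E'
import numpy as np, cv2
from rig import *
def cal(c):
    d=get_calibration(c); return np.array(d["intrinsics"],float),np.array(d["world_to_cam"],float)
def toworld(c,p):
    K,T=cal(c); return (np.linalg.inv(T)@np.r_[p,1])[:3]
def proj(c,P):
    K,T=cal(c); q=T@np.r_[P,1]; u=K@q[:3]; return u[:2]/u[2]
def ray(c,uv,z):
    K,T=cal(c); R=T[:3,:3];t=T[:3,3]; o=-R.T@t; d=R.T@np.linalg.inv(K)@np.r_[uv,1.]
    return o+d*(z-o[2])/d[2]
E
python3 - <<'E'
from h import *
s=sense(); print({k:np.round(v,3).tolist() for k,v in s.items()})
for c in ["top","scene"]:
    im=grab_frame(c); cv2.imwrite(f"pics/{c}0.png",im)
    K,T=cal(c); print(c, "campos",np.round(-T[:3,:3].T@T[:3,3]), K[0,0])
    for n in ["tote","candle0","scale","stand","mat","carton_near","vase","spool","rabbit","spool2"]:
        print(n,[(round(b["conf"],2),np.round(toworld(c,b["centre"])).tolist()) for b in boxes_of(c,n)][:6])
E
```

```text
pics
{'clock': 0.0, 'qpos': [1.337, 0.354, 1.634, -0.0, 1.155, -0.002], 'qvel': [-0.0, 0.001, -0.002, -0.0, 0.0, 0.0], 'joint_efforts': [0.003, -60.522, -34.209, 0.0, 0.009, 0.0], 'eef_pos': [143.481, 607.815, 230.565], 'tcp_rot': [-3.14, 0.0, 2.91], 'contact_force': [-0.707, -0.454, 0.576], 'wrist_torque': [-0.004, -0.003, -0.022], 'opening': 0.999}
top campos [ 384.    3. 1337.] 357.57584900409825
tote [(0.85, [469.0, 14.0, 9.0])]
candle0 [(0.63, [364.0, -270.0, 98.0]), (0.55, [504.0, -247.0, 99.0]), (0.54, [597.0, -295.0, 99.0])]
scale [(0.52, [653.0, -111.0, 212.0])]
stand [(0.71, [675.0, -99.0, 13.0])]
mat [(0.87, [543.0, 316.0, 4.0]), (0.46, [671.0, -94.0, 12.0])]
carton_near [(0.82, [401.0, 263.0, 105.0]), (0.21, [471.0, 11.0, 10.0])]
vase [(0.56, [418.0, 414.0, 77.0])]
spool [(0.62, [674.0, -220.0, 46.0]), (0.51, [568.0, 431.0, 51.0])]
rabbit [(0.55, [520.0, -469.0, 58.0])]
spool2 [(0.62, [674.0, -220.0, 46.0]), (0.51, [568.0, 431.0, 51.0])]
scene campos [1370.  -84.  911.] 383.81113187468196
tote [(0.56, [477.0, 14.0, 39.0])]
candle0 [(0.78, [526.0, -253.0, 69.0]), (0.63, [623.0, -299.0, 73.0]), (0.62, [382.0, -275.0, 68.0])]
scale [(0.7, [662.0, -112.0, 203.0])]
stand [(0.69, [696.0, -113.0, 15.0])]
mat [(0.9, [585.0, 310.0, 11.0]), (0.53, [577.0, 434.0, 53.0])]
carton_near [(0.91, [445.0, 257.0, 100.0])]
vase [(0.75, [428.0, 415.0, 63.0])]
spool [(0.94, [689.0, -218.0, 45.0]), (0.68, [578.0, 432.0, 51.0])]
rabbit [(0.85, [531.0, -477.0, 61.0]), (0.67, [378.0, -276.0, 66.0])]
spool2 [(0.94, [689.0, -218.0, 45.0]), (0.68, [578.0, 432.0, 51.0])]
```

```bash
python3 - <<'E'
import cv2
for c in ["top","scene"]:
    im=cv2.imread(f"pics/{c}0.png"); cv2.imwrite(f"pics/{c}0b.png",cv2.resize(im,(800,600),interpolation=cv2.INTER_CUBIC))
E
```

```text
(no output)
```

View pics/top0b.png

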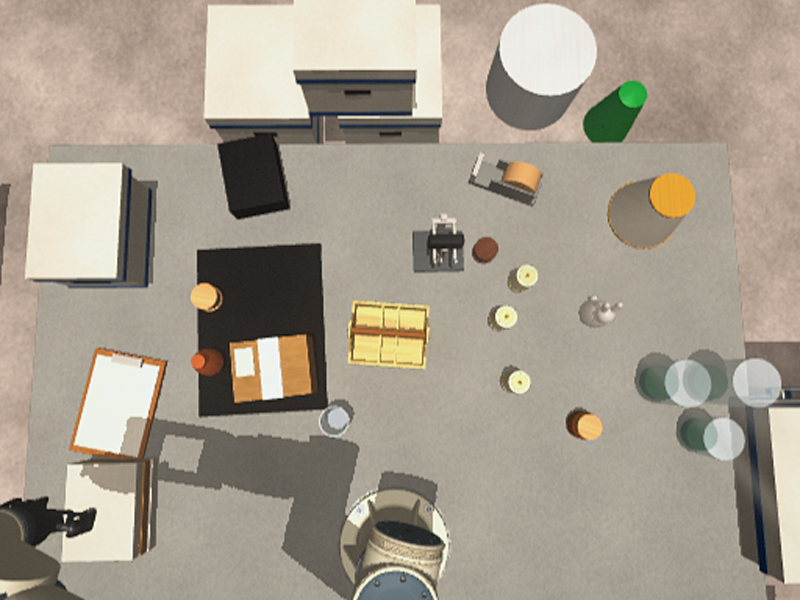

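View pics/scene0b.png

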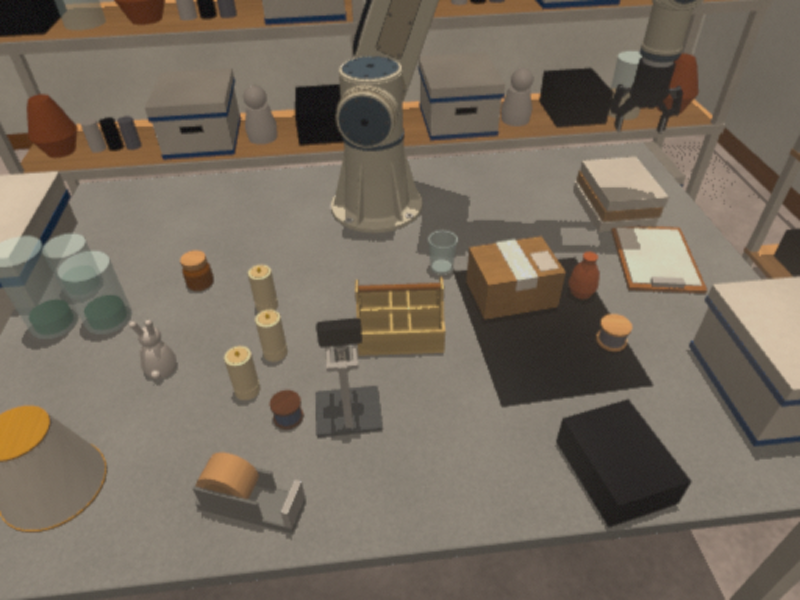

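Three candles (506,317; 526,275; 517,380 in the 800‑px top view), the tote at (388,335), the scale on its stand at (440,245). The carton is on the near half of the mat, so the far half is free.

```bash
cat >> h.py <<'E'
from scipy.spatial.transform import Rotation as Ro
def plan(tgt,psi,n,start=None):
    """rows from current (or given (pos,psi)) pose to tgt, tool down; psi degrees"""
    if start is None:
        s=sense(); p=np.array(s["eef_pos"]); a=np.degrees(s["tcp_rot"][2])
    else: p,a=np.array(start[0],float),start[1]
    d=(np.array(tgt,float)-p)/n; da=(psi-a+180)%360-180; da/=n
    rows=[]
    for i in range(n):
        R=Ro.from_euler('xyz',[180,0,a],degrees=True).as_matrix()
        v=R.T@d; rows.append([np.round(v,1).tolist(),[0,0,round(-da,2)]]); a+=da
    print(f"to {tgt} psi {psi} n={n}")
    for r in rows: print(r)
E
python3 - <<'E'
from h import *
K,T=cal("wrist"); s=sense()
R=Ro.from_euler('xyz',s["tcp_rot"]).as_matrix()
o=-T[:3,:3].T@T[:3,3]
print("cam in tool",np.round(R.T@(o-s["eef_pos"]),1), "axes in tool\n",np.round(R.T@T[:3,:3].T,3),K)
plan([440,14,400],0,16)
E
```

```text
cam in tool [  73.6    0.4 -142.7] axes in tool
 [[ 0.001 -0.958 -0.288]
 [ 1.     0.001  0.001]
 [-0.    -0.288  0.958]] [[268.18471796   0.         252.13524796]
 [  0.         268.18471796 186.88480374]
 [  0.           0.           1.        ]]
to [440, 14, 400] psi 0 n=16
[[-26.6, -31.9, -10.5], [0, 0, np.float64(10.42)]]
[[-31.9, -26.6, -10.5], [0, 0, np.float64(10.42)]]
[[-36.2, -20.4, -10.5], [0, 0, np.float64(10.42)]]
[[-39.3, -13.5, -10.5], [0, 0, np.float64(10.42)]]
[[-41.0, -6.2, -10.5], [0, 0, np.float64(10.42)]]
[[-41.5, 1.4, -10.5], [0, 0, np.float64(10.42)]]
[[-40.6, 8.8, -10.5], [0, 0, np.float64(10.42)]]
[[-38.3, 16.0, -10.5], [0, 0, np.float64(10.42)]]
[[-34.8, 22.7, -10.5], [0, 0, np.float64(10.42)]]
[[-30.1, 28.6, -10.5], [0, 0, np.float64(10.42)]]
[[-24.4, 33.6, -10.5], [0, 0, np.float64(10.42)]]
[[-17.9, 37.4, -10.5], [0, 0, np.float64(10.42)]]
[[-10.9, 40.1, -10.5], [0, 0, np.float64(10.42)]]
[[-3.4, 41.4, -10.5], [0, 0, np.float64(10.42)]]
[[4.1, 41.3, -10.5], [0, 0, np.float64(10.42)]]
[[11.5, 39.9, -10.5], [0, 0, np.float64(10.42)]]
```

>>> servo_tool(rows=[[85,[-26.6,-31.9,-10.5],[0,0,10.42]],[85,[-31.9,-26.6,-10.5],[0,0,10.42]],[85,[-36.2,-20.4,-10.5],[0,0,10.42]],[85,[-39.3,-13.5,-10.5],[0,0,10.42]],[85,[-41.0,-6.2,-10.5],[0,0,10.42]],[85,[-41.5,1.4,-10.5],[0,0,10.42]],[85,[-40.6,8.8,-10.5],[0,0,10.42]],[85,[-38.3,16.0,-10.5],[0,0,10.42]]])

```text
clock: 2.1
eef_pos: [292.1, 309.7, 315.8]
tcp_rot: [3.141, -0.0, 1.449]
contact_force: [-0.1, 0.0, 0.8]
opening: 0.997
```

>>> servo_tool(rows=[[85,[-34.8,22.7,-10.5],[0,0,10.42]],[85,[-30.1,28.6,-10.5],[0,0,10.42]],[85,[-24.4,33.6,-10.5],[0,0,10.42]],[85,[-17.9,37.4,-10.5],[0,0,10.42]],[85,[-10.9,40.1,-10.5],[0,0,10.42]],[85,[-3.4,41.4,-10.5],[0,0,10.42]],[85,[4.1,41.3,-10.5],[0,0,10.42]],[85,[11.5,39.9,-10.5],[0,0,10.42]]])

```text
clock: 3.1
eef_pos: [440.4, 12.3, 399.9]
tcp_rot: [-3.141, -0.001, -0.006]
contact_force: [1.2, 0.5, -0.0]
opening: 0.997
```

```bash
python3 - <<'E'
from h import *
im=grab_frame("wrist"); np.save("w1T.npy",cal("wrist")[1]); cv2.imwrite("pics/w1.png",im)
m=trace("wrist","tote"); print([x["conf"] for x in m]); np.save("w1m.npy",m[0]["mask"])
for n in ["tote","tote_handle","candle0","scale","stand"]:
    print(n,[(round(b["conf"],2),np.round(toworld("wrist",b["centre"])).tolist()) for b in boxes_of("wrist",n)][:6])
cs,_=cv2.findContours(m[0]["mask"].astype(np.uint8),cv2.RETR_EXTERNAL,cv2.CHAIN_APPROX_NONE)
v=cv2.drawContours(im.copy(),cs,-1,(0,0,255),1)
cv2.imwrite("pics/w1v.png",cv2.resize(v,(800,600),interpolation=cv2.INTER_CUBIC))
E
```

```text
[]Traceback (most recent call last):
  File "<stdin>", line 3, in <module>
IndexError: list index out of range
```

```bash
python3 - <<'E'
from h import *
im=cv2.imread("pics/w1.png")
for n in ["tote","tote_handle","candle0","scale","stand"]:
    print(n,[(round(b["conf"],2),np.round(toworld("wrist",b["centre"])).tolist()) for b in boxes_of("wrist",n)][:6])
m=trace("wrist","tote_foot0"); print(len(m))
cv2.imwrite("pics/w1v.png",cv2.resize(im,(800,600),interpolation=cv2.INTER_CUBIC))
E
```

```text
tote [(0.75, [486.0, 4.0, 9.0])]
tote_handle [(0.73, [480.0, 3.0, 3.0]), (0.19, [653.0, -103.0, 9.0])]
candle0 [(0.96, [601.0, -285.0, 90.0]), (0.89, [510.0, -240.0, 95.0]), (0.66, [372.0, -263.0, 88.0])]
scale [(0.63, [645.0, -110.0, 66.0])]
stand [(0.71, [655.0, -99.0, 12.0]), (0.39, [515.0, -238.0, 94.0])]
1
```

View pics/w1v.png

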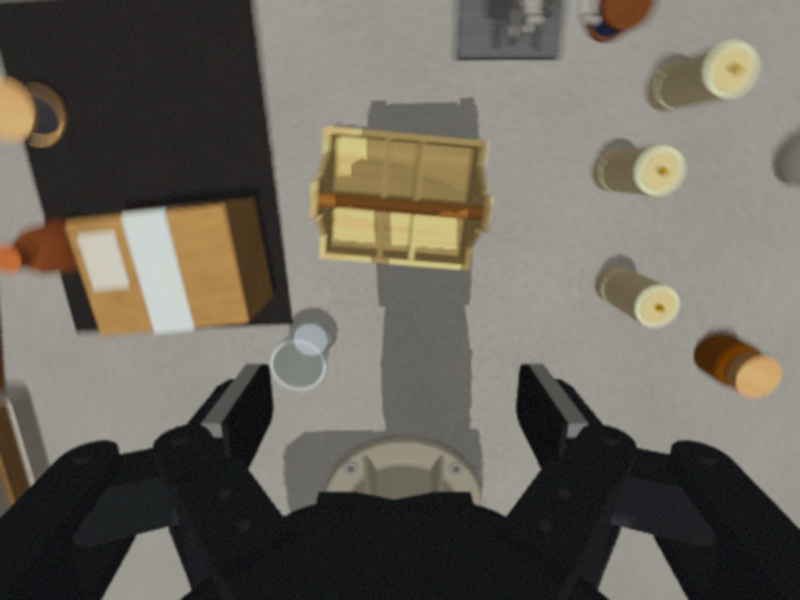

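The wrist view shows the tote's rim corners at about (328,128), (489,142), (470,268), (321,257), its dowel along (318,200)–(487,213), and three candles on the right. I'll fit the tote pose by silhouette and by corners.

```bash
cat >> h.py <<'E'
from scipy.optimize import minimize, least_squares
def tote_pts(x,y,a,z0=0):
    P=[]
    for sx in(-1,1):
        for sy in(-1,1):
            P+= [[72*sx,88*sy,0],[72*sx,88*sy,62],[18*sx,88*sy,128],[18*sx,82*sy,128]]
    P=np.array(P,float); c,s=np.cos(a),np.sin(a)
    return np.c_[c*P[:,0]-s*P[:,1]+x, s*P[:,0]+c*P[:,1]+y, P[:,2]+z0]
def projK(K,T,P):
    q=P@T[:3,:3].T+T[:3,3]; u=q@K.T; return u[:,:2]/u[:,2:]
def hullmask(uv,shape,S=4):
    m=np.zeros((shape[0],shape[1]),np.uint8); h=cv2.convexHull(np.round(uv*16).astype(np.int32).reshape(-1,1,2)); cv2.fillPoly(m,[h],1,shift=4); return m>0
def fit_tote(mask,K,T,x0,z0=0):
    f=lambda p: (hullmask(projK(K,T,tote_pts(p[0],p[1],p[2]/100,z0)),mask.shape)^mask).sum()
    r=minimize(f,x0,method="Nelder-Mead",options=dict(initial_simplex=np.array(x0)+np.array([[0,0,0],[12,0,0],[0,12,0],[0,0,8]]),xatol=.05,fatol=.5))
    return r.x*[1,1,.01], r.fun/mask.sum()
E
python3 - <<'E'
from h import *
np.save("w1T.npy",cal("wrist")[1])
im=grab_frame("wrist"); K,T=cal("wrist")
m=trace("wrist","tote_foot0")
for x in m: print(x["conf"],x["mask"].sum(),[ (v.min(),v.max()) for v in np.nonzero(x["mask"])])
if m:
    print(fit_tote(m[0]["mask"],K,T,[470,10,0]))
# corner picks
px=np.array([[328,128],[489,142],[470,268],[321,257]])*.64
tp=np.array([[72,88],[72,-88],[-72,-88],[-72,88]],float)
W=np.array([ray("wrist",u,62.)[:2] for u in px]); print(np.round(W))
f=lambda p:(tp@np.array([[np.cos(p[2]),np.sin(p[2])],[-np.sin(p[2]),np.cos(p[2])]])+p[:2]-W).ravel()
r=least_squares(f,[470,10,0]); print(r.x,np.round(r.fun,1))
for u in [(318,200),(487,213)]: print(np.round(ray("wrist",np.array(u)*.64,122)))
grab_frame("top"); m=trace("top","tote"); K,T=cal("top")
for x in m: print("top",x["conf"],fit_tote(x["mask"],K,T,[470,10,0]))
grab_frame("scene"); m=trace("scene","tote"); K,T=cal("scene")
for x in m: print("scene",x["conf"],fit_tote(x["mask"],K,T,[470,10,0]))
E
```

```text
0.7 8984 [(np.int64(81), np.int64(171)), (np.int64(199), np.int64(315))]
(array([ 4.76293317e+02,  9.04475745e+00, -7.56216544e-02]), np.float64(0.054541406945681215))
[[552.  86.]
 [538. -87.]
 [398. -74.]
 [411. 100.]]
[ 4.74792523e+02  6.05073648e+00 -8.35298103e-02] [ 2.2  1.8  1.1 -0.4 -2.7 -1.2 -0.7 -0.3]
[481.  90. 122.]
[469. -77. 122.]
top 0.63 (array([4.67e+02, 1.30e+01, 6.00e-02]), np.float64(25.55))
scene 0.63 (array([ 4.74490310e+02,  9.18487072e+00, -7.39809724e-04]), np.float64(0.13609231993633109))
scene 0.53 (array([4.57665872e+02, 1.91220404e+01, 4.33240812e-02]), np.float64(5.486356340288925))
```

```bash
cat >> h.py <<'E'
def cyl_pts(x,y,r,h,z0=0):
    t=np.linspace(0,2*np.pi,40,endpoint=False); c=np.c_[x+r*np.cos(t),y+r*np.sin(t)]
    return np.r_[np.c_[c,0*t+z0],np.c_[c,0*t+z0+h]]
def fit_cyl(mask,K,T,x0,r=25,h=100,z0=0):
    f=lambda p:(hullmask(projK(K,T,cyl_pts(p[0],p[1],r,h,z0)),mask.shape)^mask).sum()
    x0=np.array(x0[:2],float)
    q=minimize(f,x0,method="Nelder-Mead",options=dict(initial_simplex=x0+np.array([[0,0],[10,0],[0,10]]),xatol=.05,fatol=.5))
    return np.round(q.x,1),round(q.fun/mask.sum(),3)
def candles(cam,thing="candle0",r=25,h=100,z0=0):
    out=[]; K,T=cal(cam); im=grab_frame(cam)
    for m in trace(cam,thing):
        v,u=np.nonzero(m["mask"])
        if len(u)<50 or m["conf"]<.3: continue
        out.append((round(m["conf"],2),*fit_cyl(m["mask"],K,T,ray(cam,[u.mean(),v.mean()],z0+h/2),r,h,z0)))
    return out,im
E
python3 - <<'E'
from h import *
for c in ["wrist","top","scene"]: print(c,*candles(c)[0],sep="\n  ")
plan([372,-263,250],0,6)
plan([372,-263,66],0,5)
E
```

```text
wrist
  (0.93, array([ 603.8, -305.1]), np.float64(0.044))
  (0.84, array([ 510.6, -253. ]), np.float64(0.037))
  (0.64, array([ 366.1, -277.5]), np.float64(0.052))
top
  (0.7, array([ 509.5, -253.1]), np.float64(0.103))
  (0.49, array([ 604.4, -306.6]), np.float64(0.158))
  (0.48, array([ 363.3, -281.7]), np.float64(0.11))
scene
  (0.92, array([ 360.1, -276.5]), np.float64(0.222))
  (0.74, array([ 510.3, -252.2]), np.float64(0.188))
  (0.69, array([ 599.2, -304.3]), np.float64(0.097))
to [372, -263, 250] psi 0 n=6
[[-11.3, 46.1, 24.9], [0, 0, np.float64(0.0)]]
[[-11.3, 46.1, 24.9], [0, 0, np.float64(0.0)]]
[[-11.3, 46.1, 24.9], [0, 0, np.float64(0.0)]]
[[-11.3, 46.1, 24.9], [0, 0, np.float64(0.0)]]
[[-11.3, 46.1, 24.9], [0, 0, np.float64(0.0)]]
[[-11.3, 46.1, 24.9], [0, 0, np.float64(0.0)]]
to [372, -263, 66] psi 0 n=5
[[-13.6, 55.3, 66.7], [0, 0, np.float64(0.0)]]
[[-13.6, 55.3, 66.7], [0, 0, np.float64(0.0)]]
[[-13.6, 55.3, 66.7], [0, 0, np.float64(0.0)]]
[[-13.6, 55.3, 66.7], [0, 0, np.float64(0.0)]]
[[-13.6, 55.3, 66.7], [0, 0, np.float64(0.0)]]
```

>>> servo_tool(rows=[[85,[11.7,44.2,33.3],[0,0,0]],[85,[11.7,44.2,33.3],[0,0,0]],[85,[11.7,44.2,33.3],[0,0,0]],[85,[11.7,44.2,33.3],[0,0,0]],[85,[11.7,44.2,33.3],[0,0,0]],[85,[11.7,44.2,33.3],[0,0,0]],[85,[0,0,0],[0,0,0]]])

```text
clock: 4.97
eef_pos: [509.1, -253.5, 196.4]
tcp_rot: [-3.14, 0.004, -0.003]
contact_force: [0.0, 0.6, 0.6]
opening: 0.993
```

```bash
python3 - <<'E'
from h import *
print(sense()["eef_pos"])
o,im=candles("wrist"); print(*o,sep="\n")
K,T=cal("wrist")
for p in o:
    cv2.polylines(im,[cv2.convexHull(np.round(projK(K,T,cyl_pts(*p[1],25,100))).astype(np.int32).reshape(-1,1,2))],True,(0,0,255),1)
cv2.imwrite("pics/c1.png",im)
E
```

```text
[ 509.12916128 -253.46875685  196.37391708]
(0.89, array([ 511.4, -254.1]), np.float64(0.04))
(0.69, array([ 372.6, -278.1]), np.float64(0.236))
(0.57, array([ 601.7, -303.5]), np.float64(0.068))
```

View pics/c1.png

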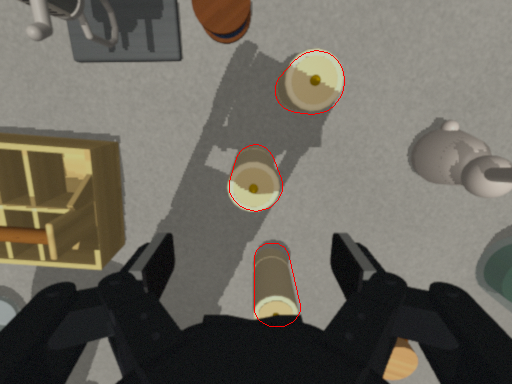

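The candle below is at (254,185) in the picture and the fitted outline lies on it. I'll go down and grip it.

>>> servo_tool(rows=[[85,[2.0,0.6,40],[0,0,0]],[85,[0,0,40],[0,0,0]],[85,[0,0,30],[0,0,0]],[85,[0,0,18],[0,0,0]],[40,[0,0,0],[0,0,0]],[40,[0,0,0],[0,0,0]],[40,[0,0,0],[0,0,0]],[40,[0,0,0],[0,0,0]]], force=30)

```text
clock: 6.08
eef_pos: [513.3, -252.6, 73.1]
tcp_rot: [3.141, -0.002, -0.0]
contact_force: [-0.7, 0.6, 7.0]
opening: 0.57
```

```bash
python3 - <<'E'
from h import *
s=sense(); print(s["eef_pos"],s["opening"]*85.4,s["contact_force"])
o,im=candles("wrist"); print(*o,sep="\n"); cv2.imwrite("pics/c2.png",im)
E
```

```text
[ 513.25747894 -252.58626689   73.10056612] 48.71311192754022 [-0.68943672  0.62226074  7.01216408]
(0.71, array([ 511.3, -252.8]), np.float64(0.048))
(0.55, array([ 603.3, -303.2]), np.float64(0.047))
```

>>> servo_tool(rows=[[40,[0,0,-40],[0,0,0]],[40,[0,0,-60],[0,0,0]],[40,[0,0,-60],[0,0,0]],[40,[-20,-35,-45],[0,0,0]],[40,[-25,-45,-20],[0,0,0]],[40,[-25,-45,0],[0,0,0]],[40,[0,0,0],[0,0,4.4]],[40,[0,0,0],[0,0,0]]])

```text
clock: 7.18
eef_pos: [442.1, -126.8, 297.3]
tcp_rot: [3.141, -0.002, -0.076]
contact_force: [0.0, -0.4, -0.9]
opening: 0.573
```

```bash
python3 - <<'E'
from h import *
s=sense(); print(s["eef_pos"],s["tcp_rot"],s["opening"]*85.4)
im=grab_frame("wrist"); K,T=cal("wrist"); np.savez("w3.npz",K=K,T=T)
for x in trace("wrist","tote_foot0"): print(x["conf"],fit_tote(x["mask"],K,T,[475,8,-7.7]))
for n in ["spool","candle0"]:
    pass
cv2.imwrite("pics/w3.png",im)
cv2.imwrite("pics/w3v.png",cv2.resize(im[60:330,60:420],(800,600),interpolation=cv2.INTER_CUBIC))
E
```

```text
[ 442.11057014 -126.83653844  297.29486203] [ 3.14119674e+00 -1.55869236e-03 -7.56959763e-02] 48.966980538081906
0.88 (array([ 4.75429621e+02,  6.46430204e+00, -8.09822585e-02]), np.float64(0.09072193247323634))
```

View pics/w3.png

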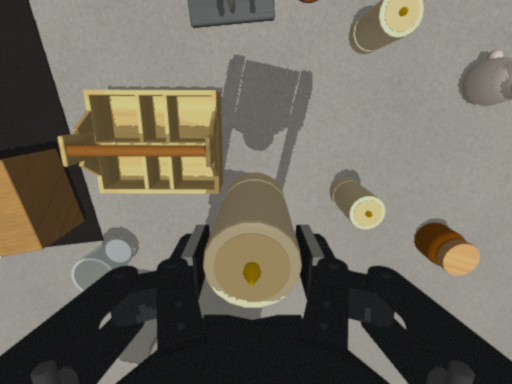

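```bash
cat >> h.py <<'E'
TOTE=(475.2,6.6,-0.080)
def cell(X,Y,t=None):
    x,y,a=t or TOTE; c,s=np.cos(a),np.sin(a); return np.array([x+c*X-s*Y,y+s*X+c*Y])
def corners(px,K,T,z=62.):
    R=T[:3,:3];o=-R.T@T[:3,3]; tp=np.array([[72,88],[72,-88],[-72,-88],[-72,88]],float); W=[]
    for u in px:
        d=R.T@np.linalg.inv(K)@np.r_[u,1.]; W.append((o+d*(z-o[2])/d[2])[:2])
    f=lambda p:(tp@np.array([[np.cos(p[2]),np.sin(p[2])],[-np.sin(p[2]),np.cos(p[2])]])+p[:2]-W).ravel()
    r=least_squares(f,[470,10,0]); return r.x,np.round(r.fun,1)
E
python3 - <<'E'
from h import *
d=np.load("w3.npz"); K,T=d["K"],d["T"]
print(corners([[85.5,91],[220.5,90],[220,193],[100,194]],K,T))
grab_frame("wrist"); s=sense()
for m in trace("wrist","candle0"):
    if m["mask"].sum()>4000:
        z=s["eef_pos"][2]-73; print("held",fit_cyl(m["mask"],K,T,s["eef_pos"],25,100,z))
# overlay
im=cv2.imread("pics/w3.png"); im=cv2.resize(im,None,fx=2,fy=2,interpolation=cv2.INTER_CUBIC)
for P in tote_pts(*TOTE): 
    u=projK(K,T,P[None])[0]*2+.5; cv2.circle(im,tuple(np.round(u).astype(int)),3,(0,0,255),1)
for Y in(-82,82):
    u=projK(K,T,np.r_[cell(0,Y),118][None])[0]*2; cv2.circle(im,tuple(np.round(u).astype(int)),3,(255,0,0),1)
for X in(-35,35):
  for Y in(-50.5,50.5):
    u=projK(K,T,np.r_[cell(X,Y),8][None])[0]*2; cv2.circle(im,tuple(np.round(u).astype(int)),3,(0,160,0),1)
cv2.imwrite("pics/w3o.png",im[120:460,80:500])
print(cell(37,-50.5),cell(-37,-50.5),cell(37,50.5))
E
```

```text
(array([ 4.73878813e+02,  5.40663948e+00, -8.28131296e-02]), array([ 1.5, -0. , -1. ,  3.6, -1.7, -0.7,  1.2, -2.9]))
held (array([ 440.2, -127.2]), np.float64(0.035))
held (array([ 481.2, -128.9]), np.float64(2.027))
[508.04597109 -46.69532985] [434.28264482 -40.78164249] [516.11735518  53.98164249]
```

View pics/w3o.png

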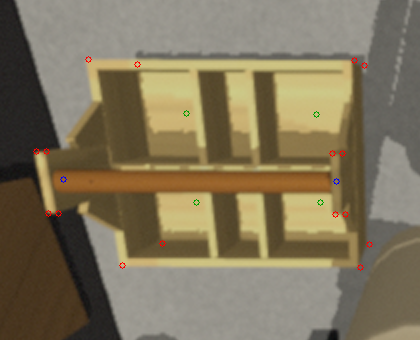

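The overlay of the tote model fits within about 1 mm (uprights at (41,182), dowel on its line), and the candle is held 1.9 mm behind the tool centre.

>>> servo_tool(rows=[[40,[20.5,-28.3,16],[0,0,0]],[40,[20.5,-28.3,16],[0,0,0]],[40,[20.6,-28.2,16],[0,0,0.2]],[40,[0,0,0],[0,0,0]],[40,[0,0,0],[0,0,0]]])

```text
clock: 8.0
eef_pos: [509.9, -47.8, 248.3]
tcp_rot: [3.141, 0.001, -0.08]
contact_force: [-0.7, 0.5, -0.9]
opening: 0.582
```

>>> servo_tool(rows=[[40,[0,-0.9,35],[0,0,0]],[40,[0,0,35],[0,0,0]],[40,[0,0,30],[0,0,0]],[40,[0,0,25],[0,0,0]],[40,[0,0,20],[0,0,0]],[40,[0,0,12],[0,0,0]],[40,[0,0,6],[0,0,0]],[40,[0,0,0],[0,0,0]]])

```text
clock: 9.0
eef_pos: [510.3, -46.7, 85.7]
tcp_rot: [3.142, -0.0, -0.081]
contact_force: [0.2, 0.4, -0.6]
opening: 0.568
```

>>> servo_tool(rows=[[40,[0,0,4],[0,0,0]],[40,[0,0,0],[0,0,0]],[75,[0,0,0],[0,0,0]],[75,[0,0,0],[0,0,0]],[75,[0,0,-20],[0,0,0]],[75,[0,0,-50],[0,0,0]],[75,[0,0,-60],[0,0,0]],[75,[0,0,-60],[0,0,0]]])

```text
clock: 10.0
eef_pos: [509.8, -46.4, 273.5]
tcp_rot: [3.142, -0.0, -0.08]
contact_force: [0.3, -0.2, -0.9]
opening: 0.877
```

```bash
python3 - <<'E'
from h import *
s=sense(); print(s["eef_pos"],s["contact_force"])
o,im=candles("wrist"); print(*o,sep="\n"); cv2.imwrite("pics/c4.png",im)
plan([366.5,-278,200],0,7)
plan([603.5,-304,200],0,7)
E
```

```text
[509.83346419 -46.35634634 273.46803221] [ 0.25373171 -0.23508821 -0.894455  ]
(0.96, array([ 603.3, -303.5]), np.float64(0.041))
(0.76, array([505.9, -48.4]), np.float64(0.029))
(0.62, array([ 366.1, -278.3]), np.float64(0.041))
to [366.5, -278, 200] psi 0 n=7
[[-18.3, 34.6, 11.2], [0, 0, np.float64(-0.66)]]
[[-18.7, 34.4, 11.2], [0, 0, np.float64(-0.66)]]
[[-19.1, 34.2, 11.2], [0, 0, np.float64(-0.66)]]
[[-19.5, 34.0, 11.2], [0, 0, np.float64(-0.66)]]
[[-19.9, 33.7, 11.2], [0, 0, np.float64(-0.66)]]
[[-20.3, 33.5, 11.2], [0, 0, np.float64(-0.66)]]
[[-20.6, 33.3, 11.2], [0, 0, np.float64(-0.66)]]
to [603.5, -304, 200] psi 0 n=7
[[15.7, 35.6, 11.2], [0, 0, np.float64(-0.66)]]
[[15.3, 35.8, 11.2], [0, 0, np.float64(-0.66)]]
[[14.9, 36.0, 11.2], [0, 0, np.float64(-0.66)]]
[[14.5, 36.1, 11.2], [0, 0, np.float64(-0.66)]]
[[14.1, 36.3, 11.2], [0, 0, np.float64(-0.66)]]
[[13.7, 36.5, 11.2], [0, 0, np.float64(-0.66)]]
[[13.3, 36.6, 11.2], [0, 0, np.float64(-0.66)]]
```

>>> servo_tool(rows=[[85,[22.6,49.8,10],[0,0,0]],[85,[22.6,49.8,10],[0,0,0]],[85,[22.6,49.8,20],[0,0,0]],[85,[22.6,49.8,20],[0,0,0]],[85,[22.7,49.8,20],[0,0,0]],[85,[0,0,0],[0,0,0]],[85,[0,0,0],[0,0,0]]])

```text
clock: 10.98
eef_pos: [602.4, -303.3, 190.8]
tcp_rot: [-3.141, 0.001, -0.081]
contact_force: [0.7, 0.6, -0.7]
opening: 0.995
```

```bash
python3 - <<'E'
from h import *
s=sense(); print(s["eef_pos"],s["tcp_rot"])
o,im=candles("wrist"); print(*o,sep="\n"); cv2.imwrite("pics/c5.png",im)
E
```

```text
[ 602.44586238 -303.31398276  190.81769849] [-3.14077984e+00  1.21516404e-03 -8.08109866e-02]
(0.96, array([481.6,   5. ]), np.float64(0.141))
(0.86, array([ 435.7, -291.9]), np.float64(12.639))
(0.65, array([ 605.3, -305.1]), np.float64(0.084))
```

View pics/c5.png

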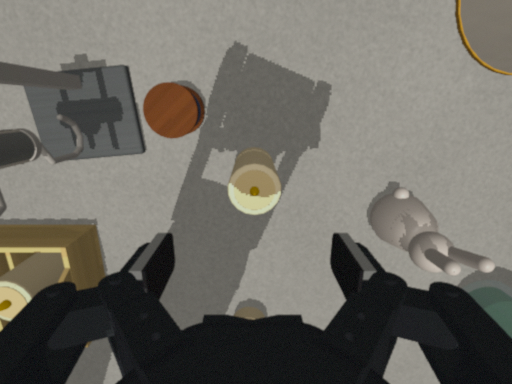

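The placed candle stands in the tote cell (15,285); the next candle (255,185) is straight below.

>>> servo_tool(rows=[[85,[2.0,0.5,40],[0,0,0]],[85,[0,0,40],[0,0,0]],[85,[0,0,25],[0,0,0]],[85,[0,0,13],[0,0,0]],[40,[0,0,0],[0,0,0]],[40,[0,0,0],[0,0,0]],[40,[0,0,0],[0,0,0]],[40,[0,0,0],[0,0,0]]])

```text
clock: 12.08
eef_pos: [605.9, -304.8, 75.2]
tcp_rot: [3.141, -0.003, -0.08]
contact_force: [-0.4, 0.1, 6.8]
opening: 0.572
```

```bash
python3 - <<'E'
from h import *
s=sense(); print(s["eef_pos"],s["opening"]*85.4,s["contact_force"])
o,im=candles("wrist"); print(*o,sep="\n")
E
```

```text
[ 605.91018451 -304.81824738   75.19820033] 48.852807893593365 [-0.37025654  0.14837698  6.81602004]
(0.6, array([ 604.3, -304.8]), np.float64(0.052))
(0.53, array([512. , -64.1]), np.float64(0.178))
```

>>> servo_tool(rows=[[40,[0,0,-40],[0,0,0]],[40,[0,0,-60],[0,0,0]],[40,[0,0,-60],[0,0,0]],[40,[-16.7,-50.1,-35],[0,0,0]],[40,[-16.7,-50.1,0],[0,0,0]],[40,[-16.7,-50.1,0],[0,0,0]],[40,[-16.7,-50.1,0],[0,0,0]],[40,[-16.7,-50.1,0],[0,0,0]]])

```text
clock: 13.18
eef_pos: [541.3, -47.1, 268.5]
tcp_rot: [-3.141, -0.001, -0.081]
contact_force: [0.0, 0.6, -1.1]
opening: 0.57
```

>>> servo_tool(rows=[[40,[-16.6,-50,0],[0,0,0]],[40,[-16.5,-50,0],[0,0,0]],[40,[0,0,0],[0,0,0]],[40,[0,0,0],[0,0,0]]])

```text
clock: 13.68
eef_pos: [517.0, 53.6, 268.4]
tcp_rot: [3.141, -0.001, -0.079]
contact_force: [0.8, 1.1, -0.5]
opening: 0.569
```

```bash
python3 - <<'E'
from h import *
s=sense(); p=np.array(s["eef_pos"]); print(p,s["tcp_rot"])
grab_frame("wrist"); K,T=cal("wrist")
for m in trace("wrist","candle0"):
    if m["mask"].sum()>4000: print("held",fit_cyl(m["mask"],K,T,p,25,100,p[2]-75.2))
E
```

```text
[517.02399302  53.60445788 268.35722974] [ 3.14127941e+00 -7.14308016e-04 -7.93294224e-02]
held (array([514.5,  53.1]), np.float64(0.064))
```

>>> servo_tool(rows=[[40,[1.4,-0.6,40],[0,0,0]],[40,[0,0,40],[0,0,0]],[40,[0,0,35],[0,0,0]],[40,[0,0,25],[0,0,0]],[40,[0,0,20],[0,0,0]],[40,[0,0,14],[0,0,0]],[40,[0,0,7],[0,0,0]],[40,[0,0,0],[0,0,0]]])

```text
clock: 14.78
eef_pos: [518.4, 53.9, 86.9]
tcp_rot: [3.142, 0.0, -0.081]
contact_force: [0.2, 0.3, -1.2]
opening: 0.57
```

>>> servo_tool(rows=[[40,[0,0,3.5],[0,0,0]],[40,[0,0,0],[0,0,0]],[75,[0,0,0],[0,0,0]],[75,[0,0,0],[0,0,0]],[75,[0,0,-20],[0,0,0]],[75,[0,0,-50],[0,0,0]],[75,[0,0,-60],[0,0,0]],[75,[0,0,-60],[0,0,0]]])

```text
clock: 15.78
eef_pos: [518.1, 54.2, 275.5]
tcp_rot: [-3.142, -0.0, -0.08]
contact_force: [1.5, 0.8, -0.2]
opening: 0.878
```

>>> servo_tool(rows=[[85,[-17.8,49,0],[0,0,0]],[85,[-17.8,49,0],[0,0,0]],[85,[-17.8,49,0],[0,0,0]],[85,[-17.9,49,20],[0,0,0]],[85,[-17.9,49,20],[0,0,0]],[85,[-17.9,49,20],[0,0,0]],[85,[-17.8,49,20],[0,0,0]],[85,[0,0,0],[0,0,0]]])

```text
clock: 16.77
eef_pos: [364.3, -279.6, 192.4]
tcp_rot: [-3.141, 0.002, -0.085]
contact_force: [-0.1, 0.8, -0.6]
opening: 1.0
```

```bash
python3 - <<'E'
from h import *
s=sense(); print(s["eef_pos"],s["tcp_rot"])
o,im=candles("wrist"); print(*o,sep="\n"); cv2.imwrite("pics/c6.png",im)
print(*candles("top")[0],sep="\n")
E
```

```text
[ 364.32087046 -279.64955178  192.37394427] [-3.14093872e+00  1.97472863e-03 -8.45869713e-02]
(0.69, array([ 366.1, -277.9]), np.float64(0.066))
(0.53, array([542.1,   6. ]), np.float64(0.599))
(0.66, array([515.9,  54.2]), np.float64(0.154))
(0.63, array([507.3, -46.4]), np.float64(0.387))
```

>>> servo_tool(rows=[[85,[2.0,-1.5,40],[0,0,0]],[85,[0,0,40],[0,0,0]],[85,[0,0,25],[0,0,0]],[85,[0,0,14],[0,0,0]],[40,[0,0,0],[0,0,0]],[40,[0,0,0],[0,0,0]],[40,[0,0,0],[0,0,0]],[40,[0,0,0],[0,0,0]]])

```text
clock: 17.98
eef_pos: [369.3, -276.9, 75.6]
tcp_rot: [3.141, -0.002, -0.081]
contact_force: [0.6, 0.4, 7.7]
opening: 0.57
```

>>> servo_tool(rows=[[40,[0,0,-40],[0,0,0]],[40,[0,0,-60],[0,0,0]],[40,[0,0,-60],[0,0,0]],[40,[9.8,-48.1,-35],[0,0,0]],[40,[9.8,-48.1,0],[0,0,0]],[40,[9.8,-48.1,0],[0,0,0]],[40,[9.8,-48.1,0],[0,0,0]],[40,[9.8,-48.1,0],[0,0,0]]])

```text
clock: 18.98
eef_pos: [436.7, -39.1, 270.1]
tcp_rot: [3.141, -0.001, -0.081]
contact_force: [-0.0, -0.7, -0.3]
opening: 0.567
```

>>> servo_tool(rows=[[40,[0,0,0],[0,0,0]],[40,[0,0,0],[0,0,0]]])

```text
clock: 19.23
eef_pos: [436.4, -40.8, 269.6]
tcp_rot: [3.141, -0.0, -0.079]
contact_force: [-0.6, -0.4, -0.9]
opening: 0.569
```

```bash
python3 - <<'E'
from h import *
s=sense(); p=np.array(s["eef_pos"]); print(p,s["tcp_rot"])
grab_frame("wrist"); K,T=cal("wrist")
for m in trace("wrist","candle0"):
    if m["mask"].sum()>4000: print("held",fit_cyl(m["mask"],K,T,p,25,100,p[2]-75.6))
E
```

```text
[436.35732083 -40.78390255 269.64792165] [ 3.14109769e+00 -4.78588227e-05 -7.93649017e-02]
held (array([433.7, -41.3]), np.float64(0.048))
```

>>> servo_tool(rows=[[40,[0.4,-0.3,40],[0,0,0]],[40,[0,0,40],[0,0,0]],[40,[0,0,35],[0,0,0]],[40,[0,0,25],[0,0,0]],[40,[0,0,20],[0,0,0]],[40,[0,0,14],[0,0,0]],[40,[0,0,8],[0,0,0]],[40,[0,0,0],[0,0,0]]])

```text
clock: 20.32
eef_pos: [436.9, -40.6, 87.4]
tcp_rot: [3.142, 0.0, -0.081]
contact_force: [0.3, 0.5, -0.5]
opening: 0.571
```

>>> servo_tool(rows=[[40,[0,0,3.5],[0,0,0]],[40,[0,0,0],[0,0,0]],[75,[0,0,0],[0,0,0]],[75,[0,0,0],[0,0,0]],[75,[0,0,-20],[0,0,0]],[75,[0,0,-50],[0,0,0]],[75,[0,0,-60],[0,0,0]],[75,[0,0,-60],[0,0,0]]])

```text
clock: 21.32
eef_pos: [436.7, -40.3, 276.1]
tcp_rot: [3.142, -0.0, -0.08]
contact_force: [0.9, 0.2, -0.5]
opening: 0.879
```

```bash
python3 - <<'E'
from h import *
print(sense()["eef_pos"]); plan([640,-125,340],90,9)
print(*candles("top",z0=8)[0],sep="\n")
E
```

```text
[436.68467184 -40.26445057 276.06619446]
to [640, -125, 340] psi 90 n=9
[[23.3, 7.6, -7.1], [0, 0, np.float64(-10.51)]]
[[21.5, 11.7, -7.1], [0, 0, np.float64(-10.51)]]
[[19.0, 15.4, -7.1], [0, 0, np.float64(-10.51)]]
[[15.9, 18.6, -7.1], [0, 0, np.float64(-10.51)]]
[[12.2, 21.2, -7.1], [0, 0, np.float64(-10.51)]]
[[8.1, 23.1, -7.1], [0, 0, np.float64(-10.51)]]
[[3.8, 24.2, -7.1], [0, 0, np.float64(-10.51)]]
[[-0.7, 24.5, -7.1], [0, 0, np.float64(-10.51)]]
[[-5.1, 23.9, -7.1], [0, 0, np.float64(-10.51)]]
(0.49, array([517.8,  60.8]), np.float64(0.626))
```

>>> servo_tool(rows=[[85,[23.3,7.6,-7],[0,0,-10.5]],[85,[21.5,11.7,-7],[0,0,-10.5]],[85,[19,15.4,-7],[0,0,-10.5]],[85,[15.9,18.6,-7],[0,0,-10.5]],[85,[12.2,21.2,-7],[0,0,-10.5]],[85,[8.1,23.1,-7],[0,0,-10.5]],[85,[3.8,24.2,-7],[0,0,-10.5]],[85,[-0.7,24.5,-7],[0,0,-10.5]]])

```text
clock: 22.42
eef_pos: [618.2, -116.0, 329.5]
tcp_rot: [-3.141, -0.0, 1.392]
contact_force: [-0.5, 0.2, 0.6]
opening: 0.992
```

>>> servo_tool(rows=[[85,[-5.1,23.9,-8],[0,0,-10.5]],[85,[0,0,0],[0,0,0]],[85,[0,0,0],[0,0,0]]])

```text
clock: 22.8
eef_pos: [639.4, -124.9, 337.1]
tcp_rot: [-3.14, -0.0, 1.566]
contact_force: [0.2, -0.5, -1.3]
opening: 0.994
```

```bash
python3 - <<'E'
from h import *
s=sense(); print(s["eef_pos"],s["tcp_rot"])
im=grab_frame("wrist"); K,T=cal("wrist"); np.savez("w7.npz",K=K,T=T); cv2.imwrite("pics/w7.png",im)
for n in ["scale","stand"]:
    for m in trace("wrist",n)[:2]:
        v,u=np.nonzero(m["mask"]); print(n,m["conf"],len(u),u.min(),u.max(),v.min(),v.max())
cv2.imwrite("pics/w7v.png",cv2.resize(im,(800,600),interpolation=cv2.INTER_CUBIC))
E
```

```text
[ 639.44616304 -124.90060044  337.10708111] [-3.13992277e+00 -3.93352809e-04  1.56571374e+00]
scale 0.94 1811 252 284 128 201
stand 0.97 3819 233 326 107 183
```

View pics/w7v.png

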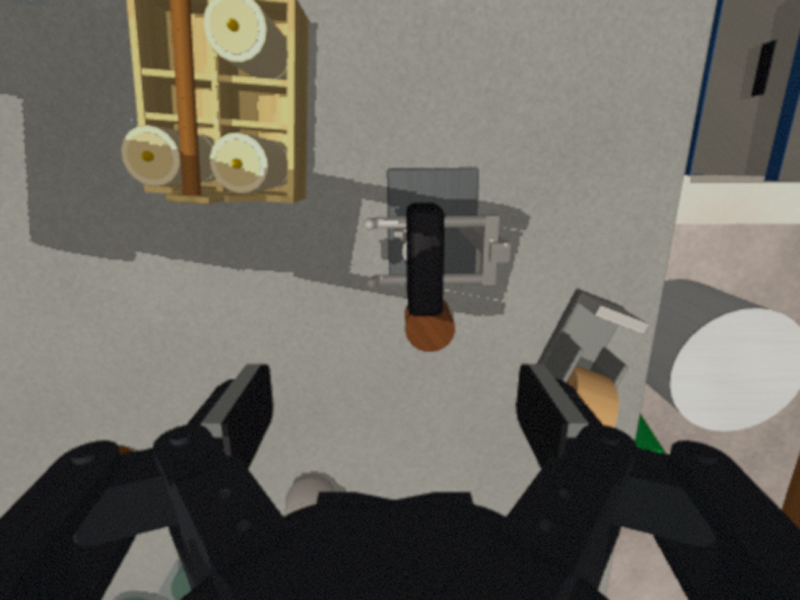

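All three candles stand in the tote; the scale's black block lies at (407–443, 205–315), between prongs that run from (370,223)/(372,282) to (487,219)/(487,277).

```bash
python3 - <<'E'
from h import *
d=np.load("w7.npz"); K,T=d["K"],d["T"]
def rz(u,z):
    R=T[:3,:3];o=-R.T@T[:3,3]; v=R.T@np.linalg.inv(K)@np.r_[np.array(u)*.64,1.]; return (o+v*(z-o[2])/v[2])[:2]
B=np.array([rz(u,214.) for u in [(407,205),(443,205),(442,315),(407,315)]]); print("block",np.round(B,1).tolist(),B.mean(0))
for n,a,b in [("prong+y",(380,223.5),(485,219)),("prong-y",(380,282),(485,277.5))]:
    p,q=rz(a,166.),rz(b,166.); print(n,np.round(p),np.round(q),np.degrees(np.arctan2(*(q-p)[::-1])))
print("base",[np.round(rz(u,12.),1).tolist() for u in [(388,169),(478,168)]])
# block edges subpixel: darkness profile
im=cv2.imread("pics/w7.png",0).astype(float)
for v in (138,146,154,165,175,185,193):
    r=im[v,245:300]; idx=np.nonzero(r<45)[0]+245; print(v,idx.min() if len(idx) else None,idx.max() if len(idx) else None)
E
python3 - <<'E'
import cv2
im=cv2.imread("pics/w7.png")[95:225,215:345]; cv2.imwrite("pics/w7c.png",cv2.resize(im,(780,780*130//130))[:600] if 0 else cv2.resize(im,(600,600),interpolation=cv2.INTER_CUBIC))
E
```

```text
block [[647.5, -74.2], [669.9, -74.3], [671.4, -147.2], [647.9, -147.1]] [ 659.16619147 -110.70088631]
prong+y [629. -92.] [707. -89.] 2.2481978793748816
prong-y [ 628. -137.] [ 710. -134.] 2.357100750229003
base [[632.8, -53.8], [729.2, -53.1]]
138 260 283
146 261 284
154 261 284
165 261 284
175 261 283
185 261 282
193 262 283
```

View pics/w7c.png

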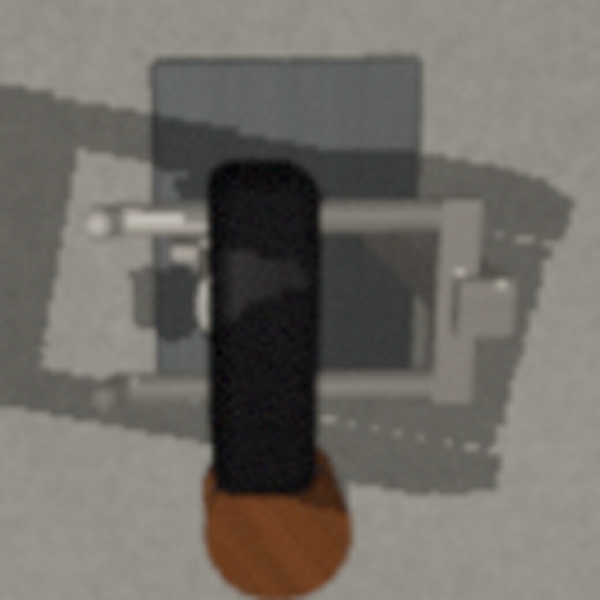

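Block measures 73 × 23 mm, centred at (659.2, −110.7) and turned about 1°, which is right. I'll go down on it with the fingers opened to 50 so they stay clear of the post.

>>> servo_tool(rows=[[50,[14.2,19.8,30],[0,0,-1.0]],[50,[0,0,40],[0,0,0]],[50,[0,0,40],[0,0,0]],[50,[0,0,20],[0,0,0]],[50,[0,0,0],[0,0,0]],[50,[0,0,0],[0,0,0]]], force=60)

```text
clock: 23.7
eef_pos: [661.1, -111.2, 209.8]
tcp_rot: [3.139, 0.0, 1.586]
contact_force: [0.2, -0.7, 0.3]
opening: 0.587
```

>>> servo_tool(rows=[[50,[0.5,-1.8,12],[0,0,0]],[50,[0,0,12],[0,0,0]],[50,[0,0,4.5],[0,0,0]],[50,[0,0,0],[0,0,0]],[15,[0,0,0],[0,0,0]],[15,[0,0,0],[0,0,0]],[15,[0,0,0],[0,0,0]],[15,[0,0,0],[0,0,0]]], force=60)

```text
clock: 24.7
eef_pos: [658.7, -110.6, 180.0]
tcp_rot: [3.141, 0.0, 1.587]
contact_force: [0.4, -0.3, 2.6]
opening: 0.274
```

```bash
python3 - <<'E'
from h import *
s=sense(); print(s["eef_pos"],s["tcp_rot"],s["opening"]*85.4,s["contact_force"])
E
```

```text
[ 658.70829602 -110.62311058  180.02557136] [3.14062767e+00 1.84800216e-04 1.58651934e+00] 23.372636893974423 [ 0.44165807 -0.29249973  2.5500626 ]
```

>>> servo_tool(rows=[[15,[0,0,-10],[0,0,0]],[15,[0,0,-25],[0,0,0]],[15,[0,0,-35],[0,0,0]],[15,[0,0,-40],[0,0,0]],[15,[0,0,-40],[0,0,0]],[15,[0,0,-20],[0,0,0]],[15,[0,0,0],[0,0,0]]])

```text
clock: 25.58
eef_pos: [658.9, -110.7, 351.5]
tcp_rot: [3.139, 0.001, 1.586]
contact_force: [0.4, -0.1, -1.4]
opening: 0.271
```

```bash
python3 - <<'E'
from h import *
s=sense(); print(s["eef_pos"],s["tcp_rot"],s["opening"]*85.4,s["contact_force"])
plan(np.r_[cell(-45,-7.7),345],85.4,7)
E
```

```text
[ 658.85548177 -110.68229122  351.48162505] [3.13864067e+00 5.58026622e-04 1.58643089e+00] 23.185447175103874 [ 0.39590331 -0.0876169  -1.41697076]
to [429.72858007   2.52078809 345.        ] psi 85.4 n=7
[[16.7, -32.5, 0.9], [0, 0, np.float64(0.79)]]
[[16.2, -32.7, 0.9], [0, 0, np.float64(0.79)]]
[[15.8, -32.9, 0.9], [0, 0, np.float64(0.79)]]
[[15.3, -33.1, 0.9], [0, 0, np.float64(0.79)]]
[[14.9, -33.3, 0.9], [0, 0, np.float64(0.79)]]
[[14.4, -33.5, 0.9], [0, 0, np.float64(0.79)]]
[[14.0, -33.7, 0.9], [0, 0, np.float64(0.79)]]
```

>>> servo_tool(rows=[[15,[16.7,-32.5,1],[0,0,0.79]],[15,[16.2,-32.7,1],[0,0,0.79]],[15,[15.8,-32.9,1],[0,0,0.79]],[15,[15.3,-33.1,1],[0,0,0.79]],[15,[14.9,-33.3,1],[0,0,0.79]],[15,[14.4,-33.5,1],[0,0,0.79]],[15,[14,-33.7,0],[0,0,0.79]],[15,[0,0,0],[0,0,0]]])

```text
clock: 26.58
eef_pos: [426.9, 3.4, 342.4]
tcp_rot: [-3.139, -0.0, 1.491]
contact_force: [-0.2, -0.7, -1.7]
opening: 0.27
```

```bash
python3 - <<'E'
from h import *
s=sense(); print(s["eef_pos"],s["tcp_rot"],s["opening"]*85.4,s["contact_force"])
im=grab_frame("wrist"); K,T=cal("wrist"); np.savez("w8.npz",K=K,T=T); cv2.imwrite("pics/w8.png",im)
for x in trace("wrist","tote_foot0"): print(x["conf"],x["mask"].sum(),fit_tote(x["mask"],K,T,[475,7,-8]))
im=cv2.resize(im,None,fx=1.5,fy=1.5,interpolation=cv2.INTER_CUBIC)
for P in tote_pts(*TOTE): cv2.circle(im,tuple(np.round(projK(K,T,P[None])[0]*1.5).astype(int)),3,(0,0,255),1)
for z,X in ((s["eef_pos"][2]-142-13,0),(s["eef_pos"][2]-142+16,21),(s["eef_pos"][2]-142,-19)):
    a=s["tcp_rot"][2]-np.pi/2; p=np.array(s["eef_pos"][:2])+X*np.array([np.cos(a),np.sin(a)])
    cv2.circle(im,tuple(np.round(projK(K,T,np.r_[p,z][None])[0]*1.5).astype(int)),3,(255,0,0),1)
cv2.imwrite("pics/w8o.png",im)
E
```

```text
[426.87474603   3.37183941 342.40445921] [-3.13932952e+00 -1.62669095e-05  1.49102368e+00] 23.06083707417917 [-0.23588412 -0.66238163 -1.7007023 ]
0.6 6951 (array([ 4.76928194e+02,  8.46845589e+00, -6.87290031e-02]), np.float64(0.641346568839016))
```

View pics/w8o.png

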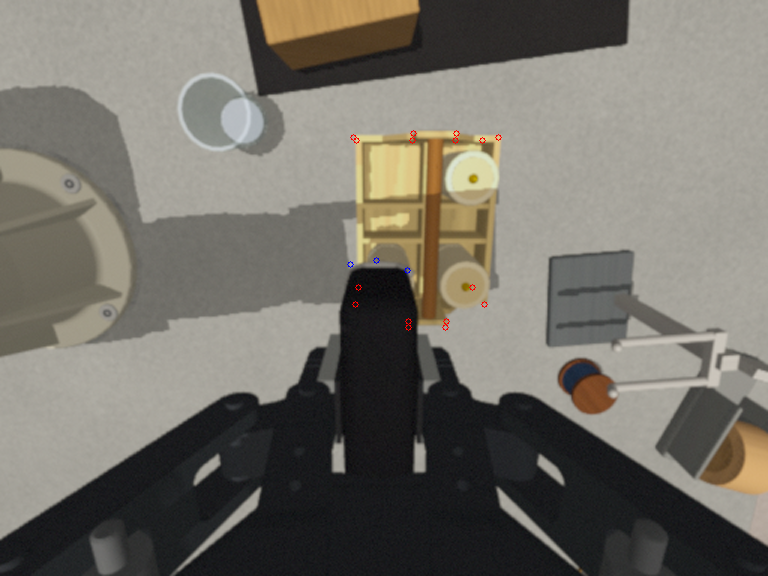

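>>> servo_tool(rows=[[15,[-0.7,2.8,30],[0,0,0]],[15,[0,0,30],[0,0,0]],[15,[0,0,25],[0,0,0]],[15,[0,0,17],[0,0,0]],[15,[0,0,10],[0,0,0]],[15,[0,0,0],[0,0,0]],[15,[0,0,0],[0,0,0]]])

```text
clock: 27.55
eef_pos: [432.7, 1.7, 232.0]
tcp_rot: [3.141, -0.0, 1.49]
contact_force: [-0.1, 0.5, -1.8]
opening: 0.268
```

```bash
python3 - <<'E'
from h import *
s=sense(); print(s["eef_pos"],s["tcp_rot"],s["contact_force"])
im=grab_frame("scene"); K,T=cal("scene")
p=np.array(s["eef_pos"]); a=s["tcp_rot"][2]-np.pi/2
for z,X in ((-142-13,0),(-142+16,21),(-142,-19),(-142,0)):
    q=p+np.array([X*np.cos(a),X*np.sin(a),z]); u=projK(K,T,q[None])[0]; print(np.round(u)); 
u0=projK(K,T,p[None]-[[0,0,120]])[0].astype(int); print(u0)
y,x=max(u0[1]-90,0),max(u0[0]-120,0); cv2.imwrite("pics/s9.png",cv2.resize(im[y:y+180,x:x+240],(800,600),interpolation=cv2.INTER_CUBIC)); print(x,y)
E
```

```text
[432.7333365    1.65160753 232.02474458] [ 3.14075366e+00 -4.14856699e-05  1.48989171e+00] [-0.13191743  0.458315   -1.75313537]
[252. 186.]
[252. 183.]
[251. 179.]
[252. 183.]
[251 177]
131 87
```

View pics/s9.png

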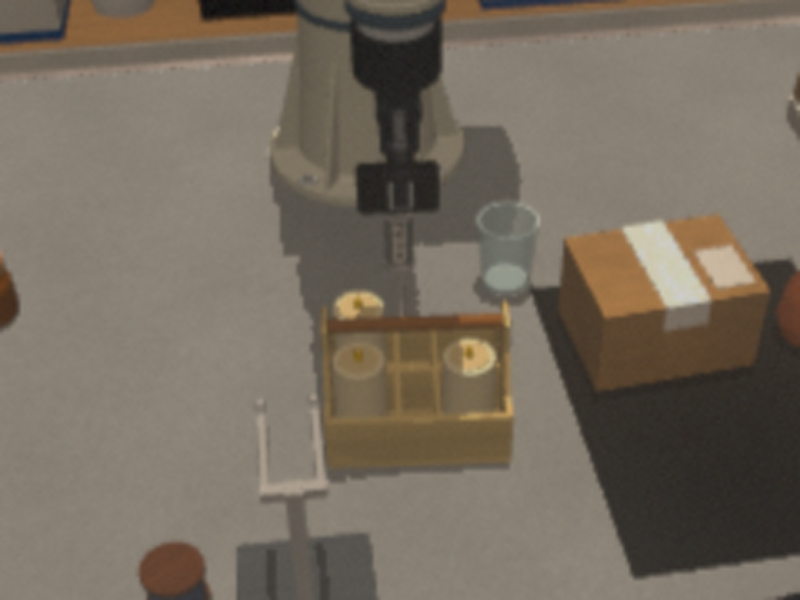

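>>> servo_tool(rows=[[15,[0,0,2.5],[0,0,0]],[15,[0,0,0],[0,0,0]],[15,[0,10,0],[0,0,0]],[15,[0.3,12,0],[0,0,0]],[15,[0.3,12,0],[0,0,0]],[15,[0,8,0],[0,0,0]],[15,[0,0,0],[0,0,0]],[15,[0,0,0],[0,0,0]]])

```text
clock: 28.6
eef_pos: [473.7, -1.0, 228.8]
tcp_rot: [-3.141, 0.0, 1.49]
contact_force: [0.1, 1.3, -1.9]
opening: 0.277
```

>>> servo_tool(rows=[[15,[0,0,-8],[0,0,0]],[15,[0,0,-10],[0,0,0]],[15,[0,0,-8],[0,0,0]],[15,[0,0,-6],[0,0,0]],[15,[0,0,-5],[0,0,0]],[15,[0,0,-5],[0,0,0]],[15,[0,0,0],[0,0,0]],[15,[0,0,0],[0,0,0]]])

```text
clock: 29.6
eef_pos: [474.0, -1.0, 270.7]
tcp_rot: [-3.141, 0.0, 1.49]
contact_force: [0.9, -0.0, -5.3]
opening: 0.274
```

>>> servo_tool(rows=[[15,[0,0,-4],[0,0,0]],[15,[0,0,-3],[0,0,0]],[15,[0,0,-3],[0,0,0]],[15,[0,0,-3],[0,0,0]],[15,[0,0,-3],[0,0,0]],[15,[0,0,-3],[0,0,0]],[15,[0,0,-3],[0,0,0]],[15,[0,0,-3],[0,0,0]]])

```text
clock: 30.6
eef_pos: [474.1, -1.0, 296.2]
tcp_rot: [3.142, -0.0, 1.49]
contact_force: [0.1, 0.1, -7.9]
opening: 0.272
```

>>> servo_tool(rows=[[15,[0,0,-2],[0,0,0]],[15,[0,0,-1.5],[0,0,0]],[15,[0,0,0],[0,0,0]],[15,[0,0,0],[0,0,0]],[15,[0,0,0],[0,0,0]],[15,[0,0,0],[0,0,0]],[15,[0,0,0],[0,0,0]],[15,[0,0,0],[0,0,0]]])

```text
clock: 31.6
eef_pos: [474.0, -1.0, 299.5]
tcp_rot: [-3.142, 0.0, 1.49]
contact_force: [0.8, -0.2, -7.9]
opening: 0.273
```

```bash
python3 - <<'E'
from h import *
s=sense(); print(s["eef_pos"],s["tcp_rot"],s["contact_force"],s["wrist_torque"])
im=grab_frame("scene"); cv2.imwrite("pics/s10.png",cv2.resize(im[70:250,150:390],(800,600),interpolation=cv2.INTER_CUBIC))
E
```

```text
[474.0328093   -1.04044232 299.5058264 ] [-3.14158441e+00  2.06603116e-05  1.48998038e+00] [ 0.84083968 -0.24498887 -7.93755463] [ 0.02878826 -0.03168616  0.00642846]
```

View pics/s10.png

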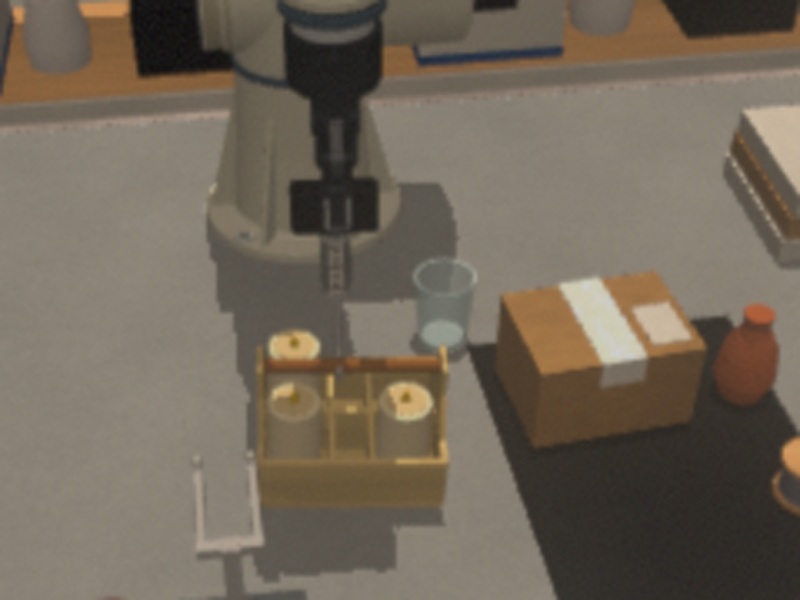

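The tote hangs clear: its shadow is detached from it, and the force has levelled off at 7.9 N, about 20 mm of spring draw. I'll hold it still.

>>> servo_tool(rows=[[15,[0,0,0],[0,0,0]],[15,[0,0,0],[0,0,0]],[15,[0,0,0],[0,0,0]],[15,[0,0,0],[0,0,0]],[15,[0,0,0],[0,0,0]],[15,[0,0,0],[0,0,0]],[15,[0,0,0],[0,0,0]],[15,[0,0,0],[0,0,0]]])

```text
clock: 32.65
eef_pos: [474.0, -1.1, 299.5]
tcp_rot: [3.142, -0.0, 1.49]
contact_force: [-0.8, 0.0, -7.3]
opening: 0.27
```

>>> servo_tool(rows=[[15,[0,0,0],[0,0,0]],[15,[0,0,0],[0,0,0]],[15,[0,0,0],[0,0,0]],[15,[0,0,0],[0,0,0]],[15,[0,0,0],[0,0,0]],[15,[0,0,0],[0,0,0]],[15,[0,0,0],[0,0,0]],[15,[0,0,0],[0,0,0]]])

```text
clock: 33.65
eef_pos: [474.0, -1.0, 299.5]
tcp_rot: [-3.142, 0.0, 1.49]
contact_force: [0.1, -0.7, -8.2]
opening: 0.273
```

>>> servo_tool(rows=[[15,[0,0,2],[0,0,0]],[15,[0,0,2.5],[0,0,0]],[15,[0,0,2.5],[0,0,0]],[15,[0,0,2.5],[0,0,0]],[15,[0,0,2.5],[0,0,0]],[15,[0,0,2.5],[0,0,0]],[15,[0,0,2.5],[0,0,0]],[15,[0,0,2.5],[0,0,0]]])

```text
clock: 34.65
eef_pos: [474.0, -1.1, 279.9]
tcp_rot: [-3.142, 0.0, 1.49]
contact_force: [-0.7, 0.4, -6.8]
opening: 0.272
```

>>> servo_tool(rows=[[15,[0,0,3],[0,0,0]],[15,[0,0,4],[0,0,0]],[15,[0,0,4],[0,0,0]],[15,[0,0,4],[0,0,0]],[15,[0,0,4],[0,0,0]],[15,[0,0,0],[0,0,0]],[15,[0,0,0],[0,0,0]]])

```text
clock: 35.52
eef_pos: [474.5, -1.1, 261.3]
tcp_rot: [3.141, -0.0, 1.49]
contact_force: [-0.4, 0.4, -3.2]
opening: 0.279
```

>>> servo_tool(rows=[[15,[0,0,5],[0,0,0]],[15,[0,0,7],[0,0,0]],[15,[0,0,8],[0,0,0]],[15,[0,0,8],[0,0,0]],[15,[0,0,4],[0,0,0]],[15,[0,0,0],[0,0,0]],[15,[0,0,0],[0,0,0]]])

```text
clock: 36.4
eef_pos: [474.2, -1.0, 229.2]
tcp_rot: [3.141, -0.0, 1.49]
contact_force: [0.5, -0.2, -1.7]
opening: 0.274
```

```bash
python3 - <<'E'
from h import *
s=sense(); print(s["eef_pos"],s["tcp_rot"],s["contact_force"],s["wrist_torque"])
im=grab_frame("wrist"); K,T=cal("wrist"); np.savez("w11.npz",K=K,T=T); cv2.imwrite("pics/w11.png",im)
im=cv2.resize(im,None,fx=1.5,fy=1.5,interpolation=cv2.INTER_CUBIC)
for P in tote_pts(*TOTE): cv2.circle(im,tuple(np.round(projK(K,T,P[None])[0]*1.5).astype(int)),3,(0,0,255),1)
cv2.imwrite("pics/w11o.png",im)
E
```

```text
[474.2400724   -1.03738892 229.21662869] [ 3.14119004e+00 -2.64327277e-05  1.48998347e+00] [ 0.4559147  -0.22828487 -1.68307401] [-0.01179913  0.02661842 -0.03709223]
```

View pics/w11o.png

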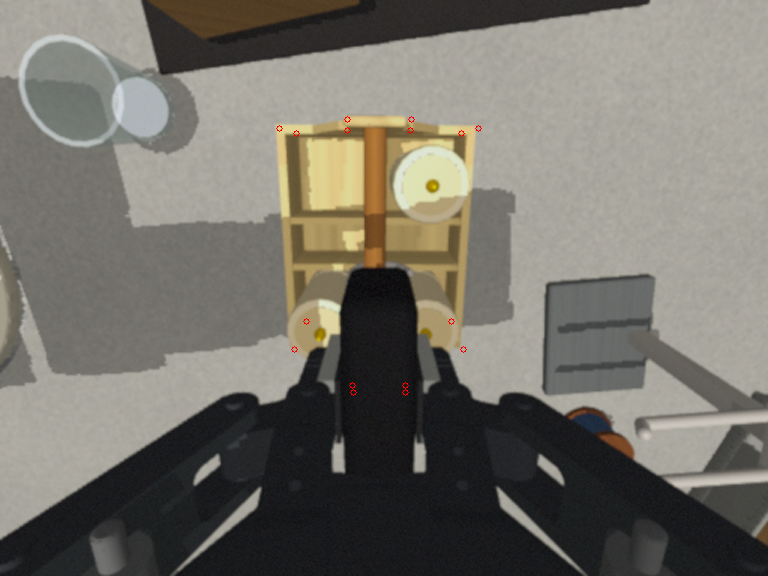

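The tote is back on the table, about 2.5 mm further to −x; the dowel at (375,220) is free inside the hook. Now I'll back the hook out.

>>> servo_tool(rows=[[15,[0,-10,0],[0,0,0]],[15,[0,-13,0],[0,0,0]],[15,[0,-13,0],[0,0,0]],[15,[0,-11,0],[0,0,0]],[15,[0,0,0],[0,0,0]],[15,[0,0,0],[0,0,0]]])

```text
clock: 37.2
eef_pos: [427.6, 2.8, 229.3]
tcp_rot: [3.141, -0.0, 1.49]
contact_force: [0.1, -0.4, -1.4]
opening: 0.274
```

>>> servo_tool(rows=[[15,[0,0,-15],[0,0,0]],[15,[0,0,-25],[0,0,0]],[15,[0,0,-35],[0,0,0]],[15,[0,0,-35],[0,0,0]],[15,[0,0,-10],[0,0,0]],[15,[0,0,0],[0,0,0]],[15,[0,0,0],[0,0,0]]])

```text
clock: 38.08
eef_pos: [426.5, 2.7, 347.7]
tcp_rot: [-3.139, 0.0, 1.49]
contact_force: [0.0, 0.1, -1.4]
opening: 0.269
```

```bash
python3 - <<'E'
from h import *
s=sense(); print(s["eef_pos"],s["tcp_rot"],s["contact_force"])
plan([658.8,-110.7,350],90.9,7)
E
```

```text
[426.51841957   2.74757896 347.66997572] [-3.13936229e+00  1.97285652e-04  1.49000294e+00] [ 0.04559275  0.10708566 -1.41217635]
to [658.8, -110.7, 350] psi 90.9 n=7
[[-13.5, 34.4, -0.3], [0, 0, np.float64(-0.79)]]
[[-13.9, 34.2, -0.3], [0, 0, np.float64(-0.79)]]
[[-14.4, 34.0, -0.3], [0, 0, np.float64(-0.79)]]
[[-14.9, 33.8, -0.3], [0, 0, np.float64(-0.79)]]
[[-15.4, 33.6, -0.3], [0, 0, np.float64(-0.79)]]
[[-15.8, 33.4, -0.3], [0, 0, np.float64(-0.79)]]
[[-16.3, 33.2, -0.3], [0, 0, np.float64(-0.79)]]
```

>>> servo_tool(rows=[[15,[-13.5,34.4,-1],[0,0,-0.79]],[15,[-13.9,34.2,-1],[0,0,-0.79]],[15,[-14.4,34,-1],[0,0,-0.79]],[15,[-14.9,33.8,0],[0,0,-0.79]],[15,[-15.4,33.6,0],[0,0,-0.79]],[15,[-15.8,33.4,0],[0,0,-0.79]],[15,[-16.3,33.2,0],[0,0,-0.79]],[15,[0,0,0],[0,0,0]]])

```text
clock: 39.08
eef_pos: [660.5, -111.7, 349.1]
tcp_rot: [-3.139, -0.0, 1.586]
contact_force: [-0.5, -0.7, -2.2]
opening: 0.273
```

>>> servo_tool(rows=[[15,[0,0,0],[0,0,0]],[15,[0,0,0],[0,0,0]]])

```text
clock: 39.33
eef_pos: [658.7, -110.3, 351.7]
tcp_rot: [-3.141, -0.0, 1.587]
contact_force: [0.2, 0.4, -2.2]
opening: 0.269
```

>>> servo_tool(rows=[[15,[-0.3,0.1,30],[0,0,0]],[15,[0,0,35],[0,0,0]],[15,[0,0,35],[0,0,0]],[15,[0,0,30],[0,0,0]],[15,[0,0,20],[0,0,0]],[15,[0,0,12],[0,0,0]],[15,[0,0,5],[0,0,0]],[15,[0,0,0],[0,0,0]]])

```text
clock: 40.33
eef_pos: [660.0, -111.1, 185.5]
tcp_rot: [3.141, 0.0, 1.587]
contact_force: [0.2, 0.5, -1.1]
opening: 0.269
```

>>> servo_tool(rows=[[15,[0,0,2.5],[0,0,0]],[15,[0,0,1.5],[0,0,0]],[15,[0,0,0],[0,0,0]],[15,[0,0,0],[0,0,0]]])

```text
clock: 40.83
eef_pos: [659.7, -111.0, 181.1]
tcp_rot: [3.141, 0.0, 1.587]
contact_force: [0.7, -0.3, -1.9]
opening: 0.272
```

>>> servo_tool(rows=[[15,[0.4,-0.9,0.6],[0,0,0]],[15,[0,0,0.6],[0,0,0]],[15,[0,0,0.3],[0,0,0]],[15,[0,0,0],[0,0,0]]])

```text
clock: 41.32
eef_pos: [658.7, -110.6, 180.0]
tcp_rot: [3.142, -0.0, 1.586]
contact_force: [-2.7, 0.6, 6.3]
opening: 0.271
```

>>> servo_tool(rows=[[15,[0,0,-0.5],[0,0,0]],[50,[0,0,0],[0,0,0]],[50,[0,0,0],[0,0,0]],[50,[0,0,0],[0,0,0]],[50,[0,0,-15],[0,0,0]],[50,[0,0,-25],[0,0,0]],[50,[0,0,-50],[0,0,0]],[50,[0,0,-60],[0,0,0]]])

```text
clock: 42.32
eef_pos: [658.3, -110.6, 331.8]
tcp_rot: [-3.141, -0.0, 1.586]
contact_force: [0.0, -0.6, 0.1]
opening: 0.581
```

```bash
python3 - <<'E'
from h import *
s=sense(); print(s["eef_pos"],s["contact_force"])
im=grab_frame("wrist"); K,T=cal("wrist"); np.savez("w12.npz",K=K,T=T); cv2.imwrite("pics/w12.png",im)
cv2.imwrite("pics/w12v.png",cv2.resize(im,(800,600),interpolation=cv2.INTER_CUBIC))
E
```

```text
[ 658.30181431 -110.57252626  331.76781381] [ 0.01057412 -0.59156317  0.12111815]
```

View pics/w12v.png

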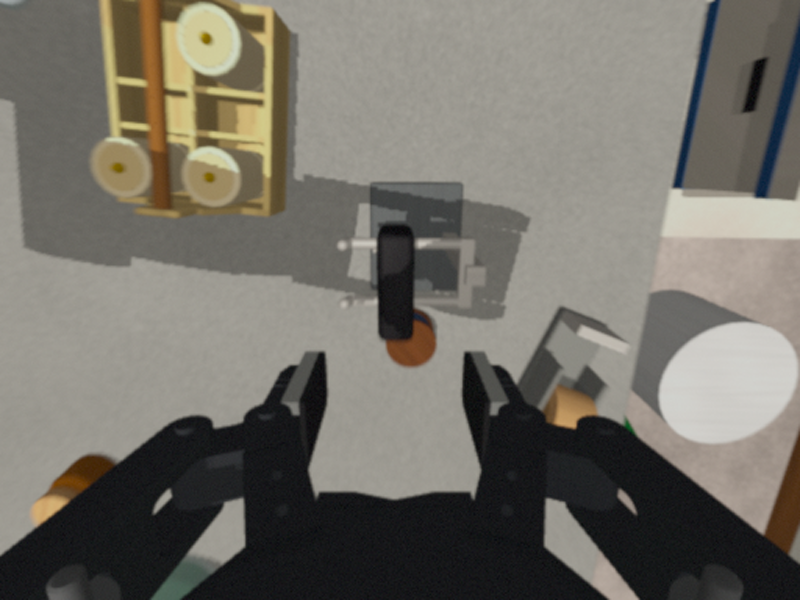

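The scale hangs on its prongs again with the block at (396,282), and the tote still holds all three candles. Next I'll measure the mat and move over the tote handle.

```bash
python3 - <<'E'
from h import *
im=grab_frame("top"); K,T=cal("top"); cv2.imwrite("pics/top13.png",im)
for m in trace("top","mat")[:1]:
    h=cv2.convexHull(np.argwhere(m["mask"])[:,::-1].astype(np.int32)); 
    q=cv2.approxPolyDP(h,8,True)[:,0].astype(float); print(m["conf"],len(q),[np.round(ray("top",u+0.5,4.)[:2]).tolist() for u in q]); r=cv2.minAreaRect(np.array([ray("top",u[0]+.5,4.)[:2] for u in h],np.float32)); print(r)
for n,r,h in [("spool",30,48),("vase",32,105)]:
    for m in trace("top",n):
        v,u=np.nonzero(m["mask"]); print(n,round(m["conf"],2),fit_cyl(m["mask"],K,T,ray("top",[u.mean(),v.mean()],h/2),r,h,4))
for m in trace("top","carton_near")[:1]:
    hh=cv2.convexHull(np.argwhere(m["mask"])[:,::-1].astype(np.int32)); print("carton",cv2.minAreaRect(np.array([ray("top",u[0]+.5,104.)[:2] for u in hh],np.float32)))
plan([472.3,3.4,300],85.4,6)
E
```

```text
0.81 4 [[307.0, 156.0], [296.0, 451.0], [683.0, 464.0], [696.0, 177.0]]
((495.2671813964844, 311.08819580078125), (406.0362548828125, 306.82861328125), 3.0885119438171387)
spool 0.75 (array([ 677.4, -225.5]), np.float64(0.316))
spool 0.55 (array([570.4, 435.8]), np.float64(0.128))
vase 0.75 (array([418.3, 414.3]), np.float64(0.676))
carton ((399.7101135253906, 259.41339111328125), (131.79513549804688, 186.95236206054688), 5.977811336517334)
to [472.3, 3.4, 300] psi 85.4 n=6
[[19.5, -30.7, 4.9], [0, 0, np.float64(0.92)]]
[[19.0, -31.0, 4.9], [0, 0, np.float64(0.92)]]
[[18.5, -31.3, 4.9], [0, 0, np.float64(0.92)]]
[[18.0, -31.6, 4.9], [0, 0, np.float64(0.92)]]
[[17.5, -31.9, 4.9], [0, 0, np.float64(0.92)]]
[[17.0, -32.1, 4.9], [0, 0, np.float64(0.92)]]
```

>>> servo_tool(rows=[[50,[19.5,-30.7,5],[0,0,0.92]],[50,[19,-31,5],[0,0,0.92]],[50,[18.5,-31.3,5],[0,0,0.92]],[50,[18,-31.6,5],[0,0,0.92]],[50,[17.5,-31.9,5],[0,0,0.92]],[50,[17,-32.1,5],[0,0,0.92]],[50,[0,0,0],[0,0,0]],[50,[0,0,0],[0,0,0]]])

```text
clock: 43.62
eef_pos: [473.1, 3.3, 299.6]
tcp_rot: [-3.141, 0.0, 1.491]
contact_force: [0.3, 0.5, 0.0]
opening: 0.581
```

```bash
python3 - <<'E'
from h import *
s=sense(); print(s["eef_pos"],s["tcp_rot"])
im=grab_frame("wrist"); K,T=cal("wrist"); np.savez("w14.npz",K=K,T=T); cv2.imwrite("pics/w14.png",im)
for x in trace("wrist","tote_foot0"): print(x["conf"],x["mask"].sum(),fit_tote(x["mask"],K,T,[473,7,-8]))
# dowel centre from its brown colour
hsv=cv2.cvtColor(im,cv2.COLOR_BGR2HSV); m=cv2.inRange(hsv,(3,120,40),(14,255,200))
a,b=projK(K,T,np.array([np.r_[cell(0,75),118],np.r_[cell(0,-20),118]]))
print(a,b)
for v in range(int(a[1]),int(b[1]),12):
    c=int(a[0]+(b[0]-a[0])*(v-a[1])/(b[1]-a[1])); i=np.nonzero(m[v,c-20:c+20])[0]
    if len(i): print(v,i.min()+c-20,i.max()+c-20,np.round(ray("wrist",[i.mean()+c-20+.5,v+.5],123)[:2],1))
E
```

```text
[473.09778317   3.32132529 299.58012708] [-3.14114169e+00  2.61873563e-04  1.49071590e+00]
0.78 8827 (array([ 4.72583185e+02,  8.73575668e+00, -8.33601265e-02]), np.float64(0.5826441599637476))
[253.51541951 101.99447382] [253.37176887 181.3591689 ]
137 254 254 [479.3  41.3]
149 249 255 [475.9  27.4]
173 249 250 [470.5  -1.7]
```

>>> servo_tool(rows=[[45,[0,-0.5,40],[0,0,0]],[45,[0,0,40],[0,0,0]],[45,[0,0,40],[0,0,0]],[45,[0,0,35],[0,0,0]],[45,[0,0,25],[0,0,0]],[45,[0,0,14],[0,0,0]],[45,[0,0,6],[0,0,0]],[45,[0,0,0],[0,0,0]]], force=90)

```text
clock: 44.72
eef_pos: [472.7, 3.4, 100.2]
tcp_rot: [3.141, -0.0, 1.49]
contact_force: [0.2, -0.8, 1.2]
opening: 0.529
```

>>> servo_tool(rows=[[5,[0,0,0],[0,0,0]],[5,[0,0,0],[0,0,0]],[5,[0,0,0],[0,0,0]],[5,[0,0,0],[0,0,0]],[5,[0,0,0],[0,0,0]],[5,[0,0,0],[0,0,0]]], force=90)

```text
clock: 45.48
eef_pos: [472.0, 3.6, 100.6]
tcp_rot: [-3.141, -0.0, 1.49]
contact_force: [-4.4, 0.8, 6.0]
opening: 0.128
```

>>> servo_tool(rows=[[5,[0,0,-3],[0,0,0]],[5,[0,0,-5],[0,0,0]],[5,[0,0,-6],[0,0,0]],[5,[0,0,-6],[0,0,0]],[5,[0,0,0],[0,0,0]],[5,[0,0,0],[0,0,0]]])

```text
clock: 46.22
eef_pos: [472.3, 3.5, 120.0]
tcp_rot: [-3.142, 0.0, 1.49]
contact_force: [-0.1, 0.5, -6.4]
opening: 0.133
```

```bash
python3 - <<'E'
from h import *
s=sense(); print(s["eef_pos"],s["tcp_rot"],s["contact_force"],s["wrist_torque"],s["opening"]*85.4)
im=grab_frame("scene"); cv2.imwrite("pics/s15.png",cv2.resize(im[70:250,150:390],(800,600),interpolation=cv2.INTER_CUBIC))
p=s["eef_pos"]
plan([592,100,150],88,5); plan([592,282,150],93.0,5,start=([592,100,150],88))
E
```

```text
[472.28417113   3.49882939 119.99298855] [-3.14158608e+00  4.59961279e-05  1.49020394e+00] [-0.06578708  0.4593167  -6.39961111] [ 0.12225168  0.01128437 -0.02770133] 11.343083941634934
to [592, 100, 150] psi 88 n=5
[[21.2, 22.3, -6.0], [0, 0, np.float64(-0.52)]]
[[21.0, 22.5, -6.0], [0, 0, np.float64(-0.52)]]
[[20.8, 22.7, -6.0], [0, 0, np.float64(-0.52)]]
[[20.5, 22.9, -6.0], [0, 0, np.float64(-0.52)]]
[[20.3, 23.1, -6.0], [0, 0, np.float64(-0.52)]]
to [592, 282, 150] psi 93.0 n=5
[[36.4, -1.3, -0.0], [0, 0, -1.0]]
[[36.4, -0.6, -0.0], [0, 0, -1.0]]
[[36.4, -0.0, -0.0], [0, 0, -1.0]]
[[36.4, 0.6, 0.0], [0, 0, -1.0]]
[[36.4, 1.3, 0.0], [0, 0, -1.0]]
```

View pics/s15.png

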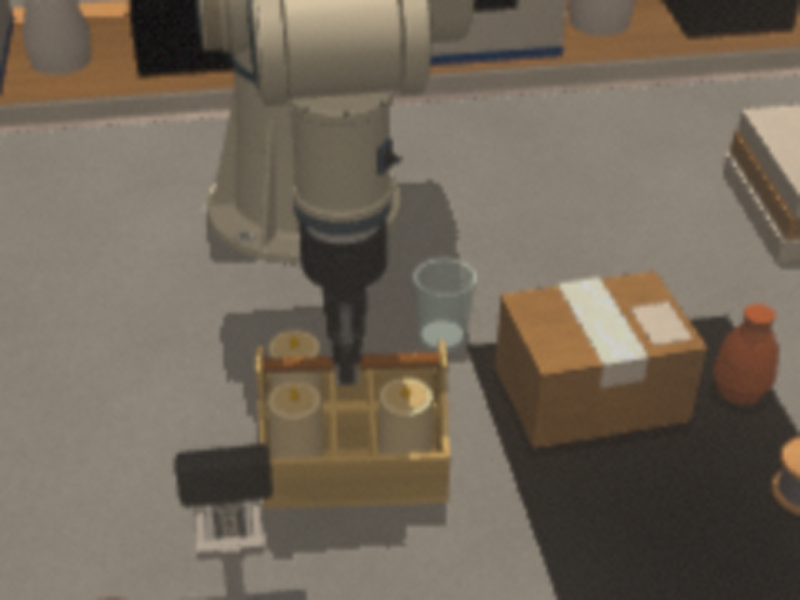

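The tote is lifted level, 6.4 N all carried by the gripper. I'll carry it round the carton to the far half of the mat.

>>> servo_tool(rows=[[5,[12,11,-6],[0,0,-0.5]],[5,[18,20,-6],[0,0,-0.5]],[5,[20,24,-6],[0,0,-0.5]],[5,[20,24,-6],[0,0,-0.5]],[5,[20,22,-6],[0,0,-0.5]],[5,[16,14,0],[0,0,0]],[5,[0,0,0],[0,0,0]]])

```text
clock: 47.15
eef_pos: [594.3, 104.2, 149.7]
tcp_rot: [3.141, -0.0, 1.535]
contact_force: [-0.1, 0.3, -6.2]
opening: 0.131
```

```bash
python3 - <<'E'
from h import *
s=sense(); print(s["eef_pos"],s["tcp_rot"],s["contact_force"],s["opening"]*85.4)
plan([588,279,150],93.0,7)
E
```

```text
[594.33187184 104.24291041 149.74844353] [ 3.14111689e+00 -3.99350823e-04  1.53495771e+00] [-0.1455075   0.25519171 -6.23643337] 11.188219631702056
to [588, 279, 150] psi 93.0 n=7
[[24.9, -1.8, -0.0], [0, 0, np.float64(-0.72)]]
[[24.9, -1.5, -0.0], [0, 0, np.float64(-0.72)]]
[[25.0, -1.2, -0.0], [0, 0, np.float64(-0.72)]]
[[25.0, -0.9, -0.0], [0, 0, np.float64(-0.72)]]
[[25.0, -0.5, -0.0], [0, 0, np.float64(-0.72)]]
[[25.0, -0.2, -0.0], [0, 0, np.float64(-0.72)]]
[[25.0, 0.1, -0.0], [0, 0, np.float64(-0.72)]]
```

>>> servo_tool(rows=[[5,[18,-1.5,0],[0,0,-0.72]],[5,[25,-1.5,0],[0,0,-0.72]],[5,[28,-1.2,0],[0,0,-0.72]],[5,[30,-0.9,0],[0,0,-0.72]],[5,[30,-0.5,0],[0,0,-0.72]],[5,[26,-0.2,0],[0,0,-0.72]],[5,[18,0,0],[0,0,-0.72]],[5,[0,0,0],[0,0,0]]])

```text
clock: 48.15
eef_pos: [586.8, 278.8, 149.8]
tcp_rot: [-3.141, -0.0, 1.623]
contact_force: [0.8, -0.8, -5.9]
opening: 0.129
```

>>> servo_tool(rows=[[5,[0,0,0],[0,0,0]],[5,[0,0,0],[0,0,0]]])

```text
clock: 48.4
eef_pos: [587.3, 276.7, 150.0]
tcp_rot: [-3.141, 0.0, 1.621]
contact_force: [-0.7, -0.6, -6.7]
opening: 0.132
```

```bash
python3 - <<'E'
from h import *
s=sense(); p=np.array(s["eef_pos"]); print(p,s["tcp_rot"],s["contact_force"],s["opening"]*85.4)
im=grab_frame("wrist"); K,T=cal("wrist"); cv2.imwrite("pics/w16.png",im)
im=grab_frame("top"); K,T=cal("top")
for x in trace("top","tote_foot0"): print(x["conf"],x["mask"].sum(),fit_tote(x["mask"],K,T,[p[0],p[1]+3,5],50))
for n,r,h in [("spool",30,48)]:
  for c in ("top","scene"):
    if c=="scene": grab_frame("scene")
    K,T=cal(c)
    for m in trace(c,n):
        v,u=np.nonzero(m["mask"]); print(c,n,round(m["conf"],2),fit_cyl(m["mask"],K,T,ray(c,[u.mean(),v.mean()],h/2),r,h,4))
K,T=cal("scene")
for m in trace("scene","mat")[:1]:
    h=cv2.convexHull(np.argwhere(m["mask"])[:,::-1].astype(np.int32)); q=cv2.approxPolyDP(h,6,True)[:,0].astype(float); print([np.round(ray("scene",u+.5,4.)[:2]).tolist() for u in q])
E
```

```text
[587.28692906 276.73796372 149.97111847] [-3.14127854e+00  3.79710292e-04  1.62079829e+00] [-0.71053949 -0.63788394 -6.72815453] 11.255074779958255
0.92 598 (array([5.87111075e+02, 2.79707654e+02, 5.15205440e-02]), np.float64(3.1839464882943145))
top spool 0.64 (array([590.5, 420.4]), np.float64(2.576))
top spool 0.57 (array([ 675.2, -225.7]), np.float64(0.213))
scene spool 0.52 (array([567.4, 437.4]), np.float64(0.375))
[[688.0, 470.0], [701.0, 180.0], [303.0, 162.0], [307.0, 455.0]]
```

>>> servo_tool(rows=[[5,[0,0,10],[0,0,0]],[5,[0,0,12],[0,0,0]],[5,[0,0,10],[0,0,0]],[5,[0,0,6],[0,0,0]],[5,[0,0,3],[0,0,0]],[5,[0,0,2],[0,0,0]],[5,[0,0,0],[0,0,0]],[5,[0,0,0],[0,0,0]]])

```text
clock: 49.75
eef_pos: [587.5, 277.8, 107.4]
tcp_rot: [3.141, -0.0, 1.622]
contact_force: [0.5, -0.4, -5.9]
opening: 0.132
```

>>> servo_tool(rows=[[5,[0,0,1.2],[0,0,0]],[5,[0,0,0.8],[0,0,0]],[5,[0,0,0],[0,0,0]],[5,[0,0,0],[0,0,0]]])

```text
clock: 50.25
eef_pos: [587.0, 277.9, 105.5]
tcp_rot: [-3.141, -0.0, 1.622]
contact_force: [-5.3, 1.0, 3.2]
opening: 0.13
```

>>> servo_tool(rows=[[5,[0,0,0.3],[0,0,0]],[5,[0,0,0],[0,0,0]],[45,[0,0,0],[0,0,0]],[45,[0,0,0],[0,0,0]],[45,[0,0,0],[0,0,0]],[45,[0,0,-15],[0,0,0]],[45,[0,0,-40],[0,0,0]],[45,[0,0,-60],[0,0,0]]])

```text
clock: 51.25
eef_pos: [586.5, 277.3, 220.4]
tcp_rot: [-3.139, 0.001, 1.622]
contact_force: [0.4, 0.6, 0.1]
opening: 0.531
```

>>> servo_tool(rows=[[45,[0,0,-60],[0,0,0]],[45,[-40,-20,-40],[0,0,0]],[45,[-50,-20,-20],[0,0,0]],[45,[-50,-20,0],[0,0,0]],[45,[-50,-20,0],[0,0,0]],[45,[-40,0,0],[0,0,0]],[45,[0,0,0],[0,0,0]]])

```text
clock: 52.12
eef_pos: [519.0, 41.7, 341.1]
tcp_rot: [3.14, 0.001, 1.619]
contact_force: [-0.4, 0.8, -0.2]
opening: 0.525
```

```bash
python3 - <<'E'
from h import *
s=sense(); p=np.array(s["eef_pos"]); print(p,s["contact_force"])
im=grab_frame("top"); K,T=cal("top"); cv2.imwrite("pics/top17.png",im)
for x in trace("top","tote"): print(round(x["conf"],2),x["mask"].sum(),fit_tote(x["mask"],K,T,[587,281,5],4))
for n,r,h,z in [("candle0",25,100,12),("rabbit",34,135,0),("spool",30,48,4)]:
    for m in trace("top",n):
        v,u=np.nonzero(m["mask"]); print(n,round(m["conf"],2),fit_cyl(m["mask"],K,T,ray("top",[u.mean(),v.mean()],z+h/2),r,h,z))
a=cv2.resize(im[60:330,90:450],(800,600),interpolation=cv2.INTER_CUBIC); cv2.imwrite("pics/top17v.png",a)
E
```

```text
[519.04933553  41.73631346 341.08470482] [-0.36199114  0.8196999  -0.20537842]
0.82 1292 (array([5.85500000e+02, 2.83500000e+02, 6.66666667e-02]), np.float64(0.8080495356037152))
candle0 0.63 (array([557.2, 233.7]), np.float64(0.554))
candle0 0.63 (array([ 516.7, -470.8]), np.float64(0.224))
candle0 0.52 (array([626.3, 341.2]), np.float64(0.515))
candle0 0.48 (array([631.9, 241.8]), np.float64(0.528))
candle0 0.22 (array([ 676.8, -121.8]), np.float64(0.463))
rabbit 0.69 (array([548.1, 314.7]), np.float64(0.585))
rabbit 0.69 (array([625.4, 329.3]), np.float64(1.463))
rabbit 0.56 (array([ 520.1, -464.3]), np.float64(0.605))
spool 0.84 (array([568.1, 434.9]), np.float64(0.04))
spool 0.66 (array([659. , -77.1]), np.float64(0.728))
spool 0.53 (array([ 673.7, -218.2]), np.float64(0.548))
```

View pics/top17v.png

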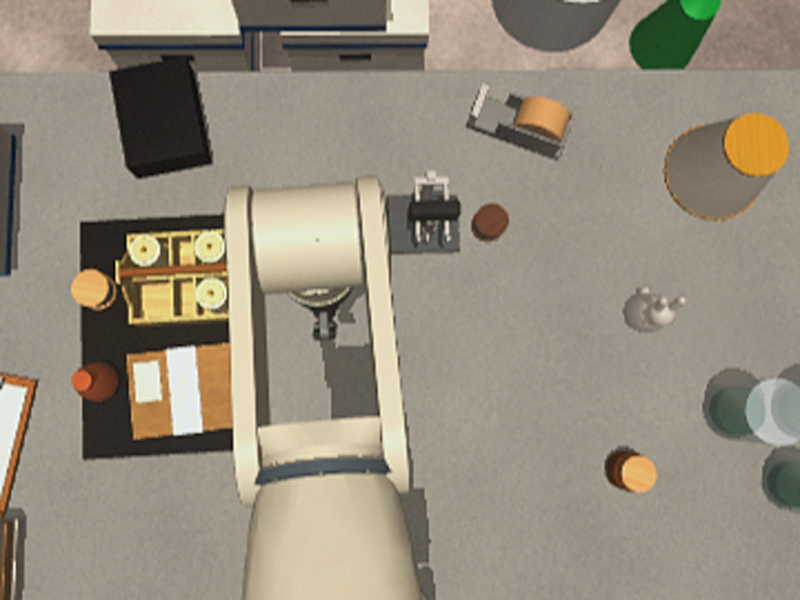

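```bash
python3 -c "
from rig import *
print(sign_off(), sense()['clock'])"
```

```text
the job is handed in; nothing more can be done
the job is handed in; nothing more can be done
```

The job is done and handed in, at about 52 s of the 210 s allowed. All three candles present stand upright in the tote, and the loaded tote is on the mat.

- **Weighing:** I hooked the scale under the handle and lifted until the force held steady at about 7.3–8.2 N, for a little over 2 s. By my estimate the middle of the tote rose about 19 mm, and its lowest corner, which dips from the uneven load, was about 13 mm clear.
- **Scale:** I set the tote down, unhooked the scale and hung it back on the prongs. A picture after release showed it hanging there.
- **Placing:** The tote stands at about (587, 281), turned about 3° in line with the mat. By the fitted positions it is about 35–40 mm clear of the carton, about 35 mm clear of the ribbon spool, and at least 20 mm inside the mat's edges.

**Last checks:** The final top picture shows the tote flat on the mat with the candles upright in it, the mat goods and bystanders apparently where they were, and the arm clear with no contact force. In that picture the arm hid the tote's right end, so the network fits for the tote and candles were poor. The final position therefore rests on the release pose and the picture together. Earlier, the grip on the handle read about 11 mm instead of 14 mm, but the tote lifted level with its full weight and was carried without slipping. I saw no candle knocked out of place during the run.

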